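# Prop up the drive rack and load the cartridges

### The job

First raise the tilting drive rack on the desk: swing its spring-loaded prop leg by the hand bar past over-centre until it snaps up and locks, and let go so that the rack stands on it. Then slide every flat drive cartridge lying on the desk, front edge first and handle up, into a bay of the raised rack, one to a bay, and push each fully home against its stop. Leave the rack standing and do not move the other things on the desk.

Things in the scene. Friction and masses are not known exactly. Their poses are not given: they have to be found in the camera images.
- leg (a joint): angle of the rack's steel prop leg about its level pivot, rad: 0 = folded flat, pointing to the rack's far end; 1.7 = at its stop, upright. Over-centre spring: below about 1.2 it drives itself back to 0, above that it snaps on to 1.7 and stays. The swing's start needs 10 to 15 N at the hand bar. Its crossbar rides captive under the rack and lifts the mouth end from level to about 19 degrees
- base: steel base plate of the tilting rack (200 x 234 x 8 mm, fixed to the desk). Origin on the desk below the rack's hinge, at the far end; x from the mouth end to the hinge, y to the hand-bar side, z up. The grey rack (150 long x 254 wide x 28 mm thick) hinges 35 mm above the origin; the leg's pivot is level with the hinge, 150 mm nearer the mouth end
- leg_grip (a point): middle of the leg's hand bar: black rubber round bar 16 mm thick, level, along its own y axis, sticking out beside the rack on the bay1 side. Point is 60 mm from the rack's side, 44 mm from the leg's side arm, 32 mm from the free end, 75 mm from the pivot axis and 35 mm above the desk when folded
- leg_pivot (a point): point on the leg's pivot axis beside the middle of the hand bar, 35 mm above the desk. Fixed axes: x from the rack's mouth end to its hinged far end, y along the pivot axis to the hand-bar side, z up. With the leg at angle a, leg_grip lies at leg_pivot + 75 mm * (cos a along x, sin a along z)
- bay1 (a point): bay 1 of the grey sheet-metal rack (4 bays side by side, 62 mm apart, bay1 next to the hand bar): middle of the mouth, on the bay floor. Axes tilt with the rack: x inwards along the bay, y to the bay1 / hand bar side, z up square to the floor. Bay 56 mm wide, 20 mm high, stop 90 mm in from the mouth; 4 mm sheet above and below
- bay2 (a point): bay 2 of the grey sheet-metal rack (4 bays side by side, 62 mm apart, bay1 next to the hand bar): middle of the mouth, on the bay floor. Axes tilt with the rack: x inwards along the bay, y to the bay1 / hand bar side, z up square to the floor. Bay 56 mm wide, 20 mm high, stop 90 mm in from the mouth; 4 mm sheet above and below
- bay3 (a point): bay 3 of the grey sheet-metal rack (4 bays side by side, 62 mm apart, bay1 next to the hand bar): middle of the mouth, on the bay floor. Axes tilt with the rack: x inwards along the bay, y to the bay1 / hand bar side, z up square to the floor. Bay 56 mm wide, 20 mm high, stop 90 mm in from the mouth; 4 mm sheet above and below
- bay4 (a point): bay 4 of the grey sheet-metal rack (4 bays side by side, 62 mm apart, bay1 next to the hand bar): middle of the mouth, on the bay floor. Axes tilt with the rack: x inwards along the bay, y to the bay1 / hand bar side, z up square to the floor. Bay 56 mm wide, 20 mm high, stop 90 mm in from the mouth; 4 mm sheet above and below
- cart1_grip (a point): flat drive cartridge 1 (may be absent): grey body 100 long x 50 wide x 14 mm thick with a black pull handle on one end, 26 wide x 30 high x 42 mm long, undersides flush. Point: middle of the handle, 15 mm above the underside, 120 mm behind the front edge. x from handle to front edge, y across, z up from the underside. 0.16 kg. Fully home, the point is 30 mm outside the mouth
- cart2_grip (a point): flat drive cartridge 2 (may be absent): grey body 100 long x 50 wide x 14 mm thick with a black pull handle on one end, 26 wide x 30 high x 42 mm long, undersides flush. Point: middle of the handle, 15 mm above the underside, 120 mm behind the front edge. x from handle to front edge, y across, z up from the underside. 0.16 kg. Fully home, the point is 30 mm outside the mouth
- cart3_grip (a point): flat drive cartridge 3 (may be absent): grey body 100 long x 50 wide x 14 mm thick with a black pull handle on one end, 26 wide x 30 high x 42 mm long, undersides flush. Point: middle of the handle, 15 mm above the underside, 120 mm behind the front edge. x from handle to front edge, y across, z up from the underside. 0.16 kg. Fully home, the point is 30 mm outside the mouth
- cart4_grip (a point): flat drive cartridge 4 (may be absent): grey body 100 long x 50 wide x 14 mm thick with a black pull handle on one end, 26 wide x 30 high x 42 mm long, undersides flush. Point: middle of the handle, 15 mm above the underside, 120 mm behind the front edge. x from handle to front edge, y across, z up from the underside. 0.16 kg. Fully home, the point is 30 mm outside the mouth
- water: water bottle, 62 mm diameter x 200 mm, blue cap; bystander, origin under its middle, z up
- water2: water bottle, 62 mm diameter x 190 mm, orange cap; bystander, origin under its middle, z up
- torch: black torch standing on its 44 mm wide head, 145 mm tall; bystander, origin under its middle, z up
- pencup: dark metal pen cup, 76 mm diameter x 95 mm; bystander, origin under its middle, z up
- notes: yellow sticky-note block 76 x 76 x 18 mm; bystander, origin under its middle, z up
- stapler: stapler 150 x 34 x 44 mm; bystander, origin under its middle, z up
Not all that is in view belongs to the job. What is shaped like the part that bears cart2_grip but red is not meant. What is shaped like the part that bears cart1_grip but pink is not meant.

How it is judged:
On the way:
1. the prop leg is swung past over-centre, snapped to its stop and let go, the rack standing on it (value of joint leg above 1.55 rad and contact force between the fingers and anything else below 0.2 N), for 0.4 s.
At the end, for the whole second after the job is handed in: the prop leg is locked (joint above 1.55 rad, stop 1.7) and every cartridge present lies in a bay, handle up, front edge first, within 8 mm of the stop and 0.12 rad of the bay's direction (value of joint leg above 1.55 rad and x of cart1_grip in the frame of bay1 between -0.038 and -0.02 m and y of cart1_grip in the frame of bay1 between -0.2 and 0.014 m and z of cart1_grip in the frame of bay1 between 0.008 and 0.024 m and angle between the x axis of each of cart1_grip, cart2_grip, cart3_grip, cart4_grip and the x axis of bay1, either way round below 0.12 rad and x of cart2_grip in the frame of bay1 between -0.038 and -0.02 m and y of cart2_grip in the frame of bay1 between -0.2 and 0.014 m and z of cart2_grip in the frame of bay1 between 0.008 and 0.024 m and x of cart3_grip in the frame of bay1 between -0.038 and -0.02 m and y of cart3_grip in the frame of bay1 between -0.2 and 0.014 m and z of cart3_grip in the frame of bay1 between 0.008 and 0.024 m and x of cart4_grip in the frame of bay1 between -0.038 and -0.02 m and y of cart4_grip in the frame of bay1 between -0.2 and 0.014 m and z of cart4_grip in the frame of bay1 between 0.008 and 0.024 m); the robot touches nothing.
It fails at once if a bystander on the desk is shifted or knocked over by more than 4 cm (distance of any of water, water2, torch, pencup, notes, stapler from where it was at the start of the episode above 0.04 m).
Of cart1, cart2, cart3, cart4 only 3 to 4 are there at a start; the rules pass over those that are not, and their reading is None.
At some moment in a run one of cart1, cart2, cart3, cart4 may be knocked a few centimetres aside while the robot is not near it.
Once in a run the grip may slacken for a moment while it holds something.
It also fails if it takes over 210 s, if anything falls off the work surface, if the arm or the gripper's body presses on something with over 40 N, if the wrist force passes 120 N, or if a joint passes its speed limit or range.

### The arm

A 6-joint arm with a two-finger parallel gripper is mounted at the origin on the work surface. World frame = base frame: x ahead of the robot, y to its left, z up, the work surface at z = 0. Lengths are in m, angles in rad, forces in N, time in s.
With the tool pointing down it reaches from about 0.4 to 0.825 m from the base axis. Payload 7 kg.
Tool frame: the origin (TCP) lies midway between the tips of the shut fingers; the grasp point (between the pads) lies 19 mm behind it (ctrl.grasp_offset is the distance from the TCP to the grasp point, in m); z points along the fingers, y is the line along which they close (so a half turn about z gives the same grasp; the last joint's range is limited). The gripper opens to 88 mm and grips with 3 to 60 N. Pads are 19 mm wide; open, the fingers measure 130 mm over their backs; the gripper's body (78 mm by 193 mm) begins 47 mm behind the grasp point.
Start: joints at [-0.946, 0.359, 0.012, 0, -1.224, -0.288], TCP at [0.223, -0.637, 0.194] pointing down, gripper open.
Joint ranges: [-3.07, 3.07], [-1.43, 2.12], [-1.02, 1.25], [-3.03, 1.67], [-3.05, -0], [-3.03, 3.03]. Speed limits (rad/s): [2.39, 2.39, 3.01, 3.14, 3.14, 3.14].

### API

Orientations are given as a rotation vector (axis times angle).
In Python, from rig import ctrl, cams gives the robot as it stands. The module is installed in compiled form; this text tells all that it offers.
- The arm moves only by the tool drive_tool, never from a script. Its argument "moves" is a list of rows, each an object with "gripper": the finger opening in cm, from 0 to 8.76; "dp": the shift along the tool's x, y, z in cm, a list of three; "delta_rot": the turn, a rotation vector about the tool's x, y, z in rad, a list of three. In form: [{"gripper": gripper, "dp": [x, y, z], "delta_rot": [ax, ay, az]}, ...]. A call has 1 to 5 rows; each row shifts and turns the commanded pose from where the row before left it, along the tool's axes as they then stand; what a row does not reach is not made up. A row lasts 1/8 s, in which the tool goes at most 62.5 mm and 10.7 degrees, less where a joint would pass 70% of its speed; a pose out of reach is approached as far as the arm can. A call is refused whole if a number of a shift passes 6.25 or a number of a turn 0.188, either way. A call with a gripper value outside its range is refused whole. The fingers move at their own pace and stop on an object; "grip_force" is the grip in N (left out, the last holds). Time passes only in rows, so rows that do not move let the fingers close. It gives the time, the measured TCP pose, the force, the opening and the grip force at its end, in the units of the state.
- ctrl.sense(): the state, without advancing time (a new reading comes with each control period).
- cams.get_image(name): name is "scene" or "top"; returns the picture (480x640x3 uint8, red, green, blue); there is no depth.
- cams.camera_info(name): a dict with "camera_matrix" (3x3 intrinsics, pixels), "dist_coeffs" ([k1, k2, p1, p2, k3] as OpenCV has them; the pictures are not rectified), "T" (4x4, takes a point from camera to world coordinates). Camera axes: x right, y up, looking along -z (the intrinsics and any distortion apply to the point x, -y, -z); pixel columns grow to the right and rows downward; lengths in m; the calibration is good to about 2 mm. A picture is of the moment at which its call begins. camera_info takes no time and is no camera call.
- ctrl.finish_job(): hands the job in; it is judged then, once.
The state is a dict: "time": time; "joint_pos": joint angles; "qvel": joint speeds; "tau": joint torques, N m; "ee_pos": TCP position; "tcp_rot": TCP orientation; "contact_force": force on the tool from outside, world axes, zero at the start; "torque": the same for the moment, N m; "opening": opening from 0.0 (shut) to 1.0 (fully open); "gripper_force": force on a finger pad.
Only numpy, scipy, OpenCV 4.12 (cv2) and the standard library are available. Lean on these libraries where they do the work, as an engineer would, in place of code of your own. Each camera call takes 0.05 s, during which the arm holds its last target. There are 200 camera calls.

## Working session

There is one attempt and no reset: what is moved stays moved. The work goes in short steps, Python scripts to look and compute and a tool call to move; the robot and the scene stay as the last step left them, time stands still between calls to the robot, and variables do not carry over. Pictures are saved under pics/ and viewed, at most 14 in all, crops included, and the job is handed in when it is done.

Besides the shell and the picture viewer there is one more tool, called after ">>>" as name(argument=value, ...) on one line, values as JSON. drive_tool: Moves the arm, as the interface text tells. Its arguments: {"type":"object","properties":{"moves":{"type":"array","items":{"type":"object","properties":{"gripper":{"type":"number"},"dp":{"type":"array","items":{"type":"number"}},"delta_rot":{"type":"array","items":{"type":"number"}}}}},"grip_force":{"type":"number"}},"required":["moves"]}

```bash
mkdir -p pics
python3 - <<'E'
from rig import ctrl,cams
import cv2,numpy as np
for n in("scene","top"):
    cv2.imwrite(f"pics/{n}0.png",cams.get_image(n)[:,:,::-1]); i=cams.camera_info(n)
    print(n,np.round(i["camera_matrix"],1).tolist(),i["dist_coeffs"],np.round(i["T"],3).tolist())
s=ctrl.sense();print(s,ctrl.grasp_offset)
E
```

```text
scene [[513.8, 0.0, 330.7], [0.0, 513.8, 232.9], [0.0, 0.0, 1.0]] [-0.11633489  0.          0.          0.          0.        ] [[-0.047, -0.646, 0.762, 1.393], [0.999, -0.033, 0.033, 0.01], [0.004, 0.763, 0.647, 0.789], [0.0, 0.0, 0.0, 1.0]]
top [[497.7, 0.0, 314.1], [0.0, 497.7, 248.2], [0.0, 0.0, 1.0]] [-0.04301196  0.          0.          0.          0.        ] [[0.014, 0.997, -0.079, 0.442], [-0.999, 0.017, 0.03, -0.013], [0.031, 0.078, 0.996, 1.144], [0.0, 0.0, 0.0, 1.0]]
{'time': 0.1, 'joint_pos': array([-9.45924891e-01,  3.59305189e-01,  1.11307247e-02, -2.67513300e-04,
       -1.22411042e+00, -2.88094599e-01]), 'qvel': array([ 5.75635837e-06, -1.71587488e-03,  2.15737266e-03,  1.30193840e-03,
       -1.18896439e-03,  1.00758141e-03]), 'tau': array([-1.60758365e-03, -5.84164596e+01,  2.93748593e+01,  7.01554388e+00,
        1.01484740e-02, -6.37810581e-05]), 'ee_pos': array([ 0.22283606, -0.63663186,  0.19282173]), 'tcp_rot': array([ 5.26298091e-01, -3.09675728e+00, -2.27265939e-03]), 'contact_force': array([ 0.72440597,  0.27944597, -0.28009122]), 'torque': array([ 0.04775232,  0.01595531, -0.00061863]), 'gripper_force': 0.0, 'opening': 0.9985152247076137} 0.0188
```

View pics/scene0.png

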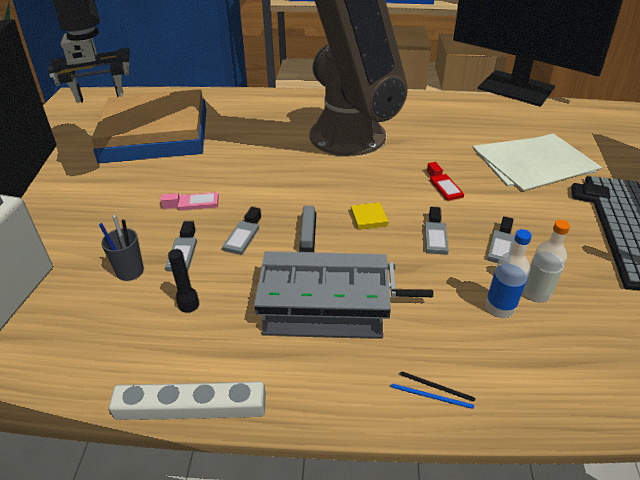

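View pics/top0.png

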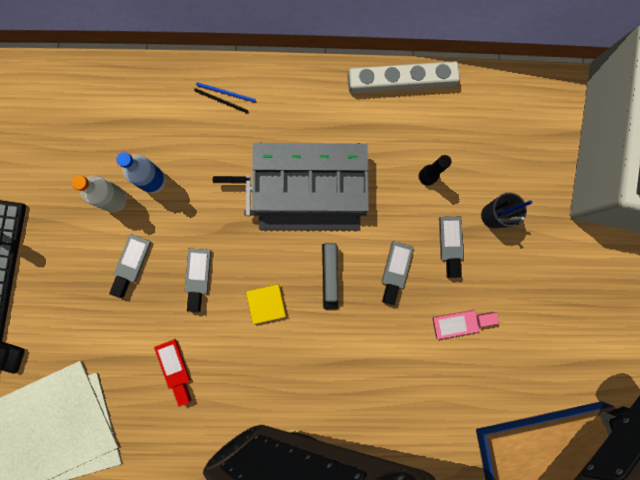

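```bash
cat > h.py <<'E'
from rig import ctrl,cams
import cv2,numpy as np
from scipy.spatial.transform import Rotation as R
def snap(n,f=None):
    im=cams.get_image(n)[:,:,::-1].copy()
    if f: cv2.imwrite("pics/"+f,im)
    return im
def ray(n,px):
    i=cams.camera_info(n);T=np.array(i["T"])
    u=cv2.undistortPoints(np.array(px,float).reshape(-1,1,2),np.array(i["camera_matrix"]),np.array(i["dist_coeffs"])).reshape(-1,2)
    d=np.c_[u[:,0],-u[:,1],-np.ones(len(u))]@T[:3,:3].T
    return T[:3,3],d
def onz(n,px,z):
    o,d=ray(n,px); return o+d*((z-o[2])/d[:,2])[:,None]
def proj(n,P):
    i=cams.camera_info(n);T=np.array(i["T"]);c=(np.atleast_2d(P)-T[:3,3])@T[:3,:3]
    c=c*[1,-1,-1]
    return cv2.projectPoints(c,np.zeros(3),np.zeros(3),np.array(i["camera_matrix"]),np.array(i["dist_coeffs"]))[0].reshape(-1,2)
def tri(pa,pb):
    o1,d1=ray("scene",[pa]);o2,d2=ray("top",[pb]);A=np.c_[d1[0],-d2[0]]
    t=np.linalg.lstsq(A,o2-o1,rcond=None)[0];a=o1+t[0]*d1[0];b=o2+t[1]*d2[0];return (a+b)/2,np.linalg.norm(a-b)
E
python3 - <<'E'
from h import *
a=cv2.imread("pics/scene0.png");b=cv2.imread("pics/top0.png")
cv2.imwrite("pics/c1.png",np.vstack([cv2.resize(a[230:350,235:450],None,fx=3.5,fy=2.5,interpolation=2)[:, :752],cv2.resize(b[130:240,200:415],None,fx=3.5,fy=2.5,interpolation=2)[:, :752]]))
hsv=cv2.cvtColor(b,cv2.COLOR_BGR2HSV)
m=((hsv[...,1]<60)|(hsv[...,2]<45)).astype(np.uint8)
n,l,st,c=cv2.connectedComponentsWithStats(m)
for i in range(1,n):
    if st[i,4]>150: print(st[i],c[i].round(1))
cv2.imwrite("pics/m.png",m*255)
E
```

```text
[    0     0   640   232 36552] [418.1  55.9]
[ 348   61  112   32 2683] [403.3  76.7]
[ 213  143  156   87 9995] [307.  185.9]
[419 156  32  30 487] [433.9 170.4]
[ 83 177  43  35 993] [103.9 194.4]
[ 482  193   45   36 1107] [503.8 211.6]
[   0  201   26  172 2567] [  8.7 275.4]
[ 440  217   23   61 1175] [451.5 244.3]
[ 110  234   41   64 1261] [129.3 264.2]
[ 382  242   31   63 1176] [396.  270.4]
[323 244  15  65 908] [329.9 276.1]
[ 185  249   26   63 1230] [196.8 277. ]
[439 316  28  19 405] [452.2 325. ]
[159 345  23  30 416] [169.4 359.6]
[    0   361   121   119 10970] [ 56.2 428.3]
[ 574  396   66   84 3231] [616.7 445.9]
[ 204  426  231   54 7366] [300.3 460.1]
```

View pics/c1.png

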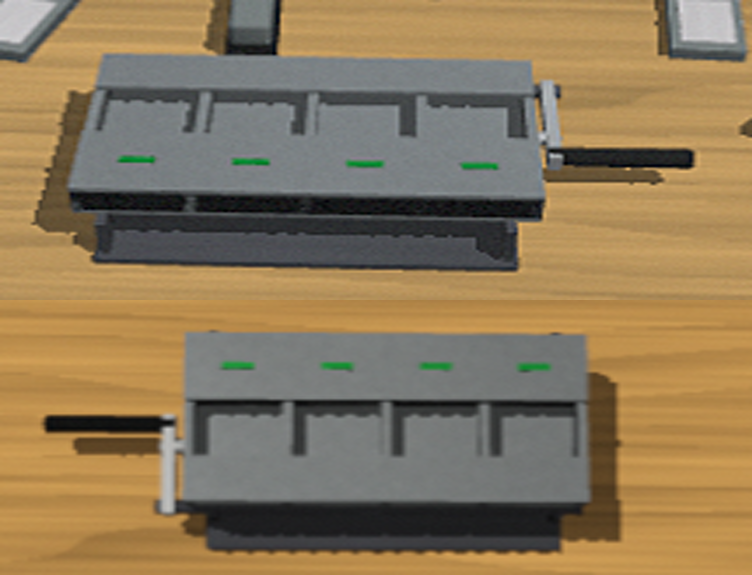

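Run:
```python
from h import *
np.set_printoptions(precision=4,suppress=True)
for k,a,b in[("barfree",(433,292.8),(212.9,179.6)),("barin",(395,292.8),(248.6,179.6)),("mouthR",(264.4,252),(368,210)),("mouthL",(387,254.8),(252.9,210)),("farR",(255,306.8),(367.4,143.2)),("farL",(390.1,310),(253.4,143.2))]:
    print(k,*tri(a,b))
b=cv2.imread("pics/top0.png")
hsv=cv2.cvtColor(b,cv2.COLOR_BGR2HSV);m=((hsv[...,1]<60)|(hsv[...,2]<45)).astype(np.uint8)
n,l,st,c=cv2.connectedComponentsWithStats(m)
for i in range(1,n):
    x,y,w,h,A=st[i]
    if 700<A<1400 and y>210 and x>30 and h>40:
        M=l==i; v=hsv[...,2]
        for nm,mm,z in(("all",M,.01),("dark",M&(v<60),.025),("lab",M&(v>170),.014)):
            p=np.argwhere(mm)[:,::-1].astype(np.float32)
            r=cv2.minAreaRect(p);P=onz("top",cv2.boxPoints(r),z)
            e=P-np.roll(P,1,0);e=e[np.argmax(np.linalg.norm(e,axis=1))]
            print(nm,len(p),onz("top",[p.mean(0)],z)[0][:2],P[:,:2].mean(0),np.sort(np.linalg.norm(np.diff(P,axis=0),axis=1)),"ang",np.degrees(np.arctan(e[1]/e[0])).round(1))
```

```text
barfree [0.681  0.1843 0.0359] 0.0007387084012747317
barin [0.683  0.1062 0.0342] 0.004431731995571821
mouthR [ 0.6132 -0.162   0.0688] 6.37713597278765e-05
mouthL [0.6085 0.0908 0.0685] 0.0030462454777057638
farR [ 0.7631 -0.1592  0.0675] 0.0019951749559867123
farL [0.7576 0.0926 0.0669] 0.0009354817741155558
all 1175 [ 0.5463 -0.365 ] [ 0.5407 -0.3648] [0.0509 0.0514 0.141 ] ang 2.1
dark 272 [ 0.4931 -0.3636] [ 0.527  -0.3552] [0.0395 0.0398 0.1176] ang 15.1
lab 382 [ 0.5719 -0.3636] [ 0.5711 -0.3641] [0.0352 0.0353 0.0582] ang -0.6
all 1261 [0.4886 0.3721] [0.4834 0.3738] [0.0517 0.1419 0.1421] ang -19.2
dark 304 [0.4421 0.3823] [0.4771 0.3596] [0.0389 0.1432 0.1434] ang -34.3
lab 434 [0.5134 0.3637] [0.5133 0.3636] [0.037  0.0609 0.061 ] ang -18.9
all 1176 [ 0.4841 -0.2355] [ 0.4775 -0.2337] [0.0511 0.1411 0.1412] ang -14.7
dark 242 [ 0.4306 -0.2198] [ 0.4306 -0.2195] [0.0292 0.0437 0.0437] ang -14.0
lab 401 [ 0.5077 -0.2409] [ 0.5077 -0.2409] [0.0355 0.0596 0.0596] ang -15.0
all 908 [ 0.4688 -0.0838] [ 0.4693 -0.084 ] [0.0318 0.0321 0.1458] ang 0.6
dark 181 [ 0.433  -0.0782] [ 0.4677 -0.0806] [0.03   0.0303 0.1431] ang 4.0
lab 0 [nan nan] [1.1156 0.7146] [0. 0. 0.] ang nan
all 1230 [0.4621 0.2181] [0.4556 0.2183] [0.0513 0.1413 0.1413] ang -3.5
dark 273 [0.4117 0.2165] [0.4516 0.2048] [0.0367 0.1377 0.1377] ang -17.6
lab 434 [0.4869 0.217 ] [0.4871 0.217 ] [0.0366 0.061  0.061 ] ang -2.6<stdin>:16: RuntimeWarning: Mean of empty slice.
  ret = um.true_divide(
<stdin>:16: RuntimeWarning: invalid value encountered in scalar divide
```

```bash
cat >> h.py <<'E'
def pose(yaw,tilt=0,flip=False):
    # tool z down; at yaw=0 tool y along world y(-), x along world x; tilt: rack pitch (x nose down)
    M=R.from_euler('z',yaw).as_matrix()@R.from_euler('y',tilt).as_matrix()@np.diag([1,-1,-1.])
    if flip: M=M@np.diag([-1,-1,1.])
    return M
def state():
    s=ctrl.sense(); return np.array(s["ee_pos"]),R.from_rotvec(s["tcp_rot"]).as_matrix(),s
def go(p,M=None,grasp=True,step=5.):
    """p: grasp-point target; prints turn in place (tool axes) and shift in the tool axes after/before the turn"""
    c,C,s=state()
    if M is None: M=C
    t=np.array(p)+(M[:,2]*ctrl.grasp_offset if grasp else 0)
    w=R.from_matrix(C.T@M).as_rotvec()
    d=t-c
    print("t",round(s["time"],2),"tcp",c.round(4),"open",round(s["opening"]*8.76,2),"F",np.round(s["contact_force"],1),"pad",round(s["gripper_force"],1))
    print(" turn",w.round(3),"n",int(np.ceil(np.abs(w).max()/.18)),"| cm before turn",(C.T@d*100).round(2),"| after turn",(M.T@d*100).round(2))
E
python3 - <<'E'
from h import *
c,C,s=state();print(C.round(3))
yaw=np.radians(1.0)
for f in(0,1): go((0.682,0.151,0.25),pose(yaw+np.pi/2,0,f))
print("bottles",onz("top",[(160,185),(122,205)],0.03).round(3),onz("scene",[(503,312),(540,297)],0.0).round(3),"torch",onz("scene",[(188,306)],0.0).round(3))
E
```

```text
[[-0.944 -0.33  -0.001]
 [-0.33   0.944  0.001]
 [ 0.     0.001 -1.   ]]
t 0.1 tcp [ 0.2228 -0.6366  0.1928] open 8.75 F [ 0.7  0.3 -0.3] pad 0.0
 turn [ 1.00e-03 -2.00e-03  1.89e+00] n 11 | cm before turn [-69.36  59.18  -3.76] | after turn [77.95 47.28 -3.84]
t 0.1 tcp [ 0.2228 -0.6366  0.1928] open 8.75 F [ 0.7  0.3 -0.3] pad 0.0
 turn [ 1.000e-03  1.000e-03 -1.252e+00] n 7 | cm before turn [-69.36  59.18  -3.76] | after turn [-77.95 -47.28  -3.84]
bottles [[0.668 0.304 0.03 ]
 [0.621 0.388 0.03 ]] [[0.695 0.332 0.   ]
 [0.65  0.421 0.   ]] torch [[ 0.71  -0.312 -0.   ]]
```

>>> drive_tool(moves=[{"gripper": 6, "dp": [0, 0, -4], "delta_rot": [0, 0, 0]}, {"gripper": 6, "dp": [-4.3, 3.7, 0], "delta_rot": [0, 0, 0]}, {"gripper": 6, "dp": [-4.3, 3.7, 0], "delta_rot": [0, 0, 0]}, {"gripper": 6, "dp": [-4.3, 3.7, 0], "delta_rot": [0, 0, 0]}, {"gripper": 6, "dp": [-4.3, 3.7, 0], "delta_rot": [0, 0, 0]}], grip_force=50)

```text
time: 0.72
ee_pos: [0.3369, -0.4388, 0.2334]
tcp_rot: [0.526, -3.097, -0.001]
contact_force: [0.5, -0.9, 0.2]
opening: 0.686
gripper_force: 0.0
```

>>> drive_tool(moves=[{"gripper": 6, "dp": [-4.3, 3.7, 0], "delta_rot": [0, 0, 0]}, {"gripper": 6, "dp": [-4.3, 3.7, 0], "delta_rot": [0, 0, 0]}, {"gripper": 6, "dp": [-4.3, 3.7, 0], "delta_rot": [0, 0, 0]}, {"gripper": 6, "dp": [-4.3, 3.7, 0], "delta_rot": [0, 0, 0]}, {"gripper": 6, "dp": [-4.3, 3.7, 0], "delta_rot": [0, 0, 0]}])

```text
time: 1.35
ee_pos: [0.4787, -0.193, 0.2336]
tcp_rot: [-0.527, 3.097, 0.0]
contact_force: [0.8, -0.5, 0.2]
opening: 0.684
gripper_force: 0.0
```

>>> drive_tool(moves=[{"gripper": 6, "dp": [-4.3, 3.7, 0], "delta_rot": [0, 0, 0]}, {"gripper": 6, "dp": [-4.3, 3.7, 0], "delta_rot": [0, 0, 0]}, {"gripper": 6, "dp": [-4.3, 3.7, 0], "delta_rot": [0, 0, 0]}, {"gripper": 6, "dp": [-4.3, 3.7, 0], "delta_rot": [0, 0, 0]}, {"gripper": 6, "dp": [-4.3, 3.7, 0], "delta_rot": [0, 0, 0]}])

```text
time: 1.98
ee_pos: [0.6205, 0.0526, 0.2334]
tcp_rot: [0.527, -3.097, 0.0]
contact_force: [1.5, -0.4, 0.6]
opening: 0.684
gripper_force: 0.0
```

>>> drive_tool(moves=[{"gripper": 6, "dp": [-4.3, 3.7, 0], "delta_rot": [0, 0, 0]}, {"gripper": 6, "dp": [0, 0, 0], "delta_rot": [0, 0, -0.18]}, {"gripper": 6, "dp": [0, 0, 0], "delta_rot": [0, 0, -0.18]}, {"gripper": 6, "dp": [0, 0, 0], "delta_rot": [0, 0, -0.18]}, {"gripper": 6, "dp": [0, 0, 0], "delta_rot": [0, 0, -0.18]}])

```text
time: 2.6
ee_pos: [0.6481, 0.1, 0.2331]
tcp_rot: [1.591, -2.707, -0.0]
contact_force: [-0.9, 0.1, -0.3]
opening: 0.686
gripper_force: 0.0
```

>>> drive_tool(moves=[{"gripper": 6, "dp": [0, 0, 0], "delta_rot": [0, 0, -0.18]}, {"gripper": 6, "dp": [0, 0, 0], "delta_rot": [0, 0, -0.18]}, {"gripper": 6, "dp": [0, 0, 0], "delta_rot": [0, 0, -0.17]}, {"gripper": 6, "dp": [0, 0, 0], "delta_rot": [0, 0, 0]}])

```text
time: 3.1
ee_pos: [0.6482, 0.0999, 0.2332]
tcp_rot: [2.237, -2.204, -0.001]
contact_force: [-0.3, 0.3, -0.1]
opening: 0.685
gripper_force: 0.0
```

Run:
```python
from h import *
for z in (.15,.035):go((0.682,0.151,z),pose(np.radians(1)+np.pi/2,0,1))
```

```text
t 3.1 tcp [0.6482 0.0999 0.2332] open 6.0 F [-0.3  0.3 -0.1] pad 0.0
 turn [ 0.001 -0.    -0.003] n 1 | cm before turn [-5.06 -3.47 10.2 ] | after turn [-5.05 -3.47 10.2 ]
t 3.1 tcp [0.6482 0.0999 0.2332] open 6.0 F [-0.3  0.3 -0.1] pad 0.0
 turn [ 0.001 -0.    -0.003] n 1 | cm before turn [-5.07 -3.47 21.7 ] | after turn [-5.05 -3.47 21.7 ]
```

>>> drive_tool(moves=[{"gripper": 6, "dp": [-5.05, -3.47, 0], "delta_rot": [0, 0, 0]}, {"gripper": 6, "dp": [0, 0, 5], "delta_rot": [0, 0, 0]}, {"gripper": 6, "dp": [0, 0, 5], "delta_rot": [0, 0, 0]}, {"gripper": 6, "dp": [0, 0, 5], "delta_rot": [0, 0, 0]}, {"gripper": 6, "dp": [0, 0, 4], "delta_rot": [0, 0, 0]}])

```text
time: 3.72
ee_pos: [0.6814, 0.1506, 0.0412]
tcp_rot: [2.233, -2.208, -0.001]
contact_force: [0.3, 0.9, -0.3]
opening: 0.686
gripper_force: 0.0
```

>>> drive_tool(moves=[{"gripper": 6, "dp": [0, 0, 2.7], "delta_rot": [0, 0, 0]}, {"gripper": 6, "dp": [0, 0, 0], "delta_rot": [0, 0, 0]}, {"gripper": 1, "dp": [0, 0, 0], "delta_rot": [0, 0, 0]}, {"gripper": 1, "dp": [0, 0, 0], "delta_rot": [0, 0, 0]}, {"gripper": 1, "dp": [0, 0, 0], "delta_rot": [0, 0, 0]}], grip_force=50)

```text
time: 4.35
ee_pos: [0.6829, 0.1513, 0.0181]
tcp_rot: [-2.237, 2.203, -0.001]
contact_force: [0.5, 0.8, -0.6]
opening: 0.409
gripper_force: 0.0
```

>>> drive_tool(moves=[{"gripper": 1, "dp": [0, 0, 0], "delta_rot": [0, 0, 0]}, {"gripper": 1, "dp": [0, 0, 0], "delta_rot": [0, 0, 0]}])

```text
time: 4.6
ee_pos: [0.6823, 0.151, 0.0169]
tcp_rot: [-2.239, 2.204, -0.0]
contact_force: [-0.2, 0.2, 0.2]
opening: 0.174
gripper_force: 0.0
```

Run:
```python
from h import *
go((0.682,0.151,.035),pose(np.radians(1)+np.pi/2,0,1))
c,C,s=state()
g=c-C[:,2]*ctrl.grasp_offset
print(g)
u=[np.cos(.0175),np.sin(.0175),0]
A=np.linspace(0,1.7,15)
P=np.array([75*(np.cos(a)*np.array(u)+[0,0,np.sin(a)]) for a in A])/10
print((np.diff(P,axis=0)@C).round(2), A.round(2))
```

```text
t 4.6 tcp [0.6823 0.151  0.0169] open 1.52 F [-0.2  0.2  0.2] pad 0.0
 turn [-0.     0.    -0.002] n 1 | cm before turn [-0.    0.03  0.07] | after turn [-0.    0.03  0.07]
[0.68231032 0.15097648 0.03572132]
[[-0.    0.06 -0.91]
 [ 0.    0.16 -0.9 ]
 [ 0.    0.27 -0.87]
 [ 0.    0.38 -0.83]
 [ 0.    0.47 -0.78]
 [ 0.    0.56 -0.71]
 [ 0.    0.65 -0.64]
 [ 0.    0.72 -0.56]
 [ 0.    0.78 -0.47]
 [ 0.    0.83 -0.37]
 [ 0.    0.87 -0.27]
 [ 0.    0.9  -0.16]
 [ 0.    0.91 -0.05]
 [ 0.    0.91  0.06]] [0.   0.12 0.24 0.36 0.49 0.61 0.73 0.85 0.97 1.09 1.21 1.34 1.46 1.58
 1.7 ]
```

>>> drive_tool(moves=[{"gripper": 1, "dp": [0, 0, 0], "delta_rot": [0, 0, 0]}, {"gripper": 1, "dp": [0, 0, 0], "delta_rot": [0, 0, 0]}])

```text
time: 4.85
ee_pos: [0.6822, 0.1509, 0.0166]
tcp_rot: [2.239, -2.203, -0.0]
contact_force: [0.7, 0.0, 0.3]
opening: 0.117
gripper_force: 0.0
```

Run:
```python
from h import *
a=snap("scene");b=snap("top")
cv2.imwrite("pics/c2.png",np.vstack([cv2.resize(a[200:330,340:500],None,fx=4,fy=2.3,interpolation=2),cv2.resize(b[130:250,170:330],None,fx=4,fy=2.3,interpolation=2)]))
```

```text
(no output)
```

View pics/c2.png

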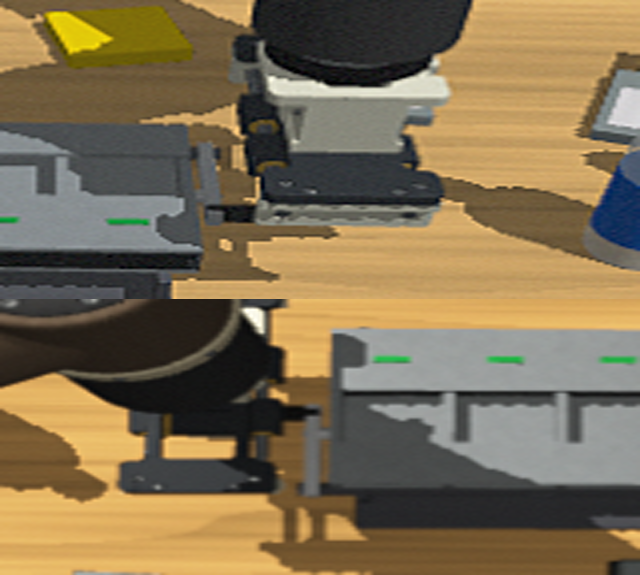

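Run:
```python
from h import *
c,C,s=state();print(s["tau"].round(1),s["gripper_force"])
for nm,P in(("tcp",c),("grasp",c-C[:,2]*.0188),("body",c-C[:,2]*.066),("body+x",c-C[:,2]*.066+[.09,0,0])):
    a=proj("scene",P)[0];b=proj("top",P)[0]
    print(nm,"crop scene",((a-[340,200])*[4,2.3]).round(),"top",((b-[170,130])*[4,2.3]+[0,299]).round())
a=snap("scene");cv2.imwrite("pics/c3.png",cv2.resize(a[220:320,370:490],None,fx=6,fy=6,interpolation=2))
```

```text
[ -0.  -66.7  24.4   5.8  -0.   -0. ] 0.0
tcp crop scene [301. 228.] top [235. 417.]
grasp crop scene [305. 214.] top [231. 413.]
body crop scene [316. 175.] top [218. 402.]
body+x crop scene [332. 256.] top [223. 308.]
```

View pics/c3.png

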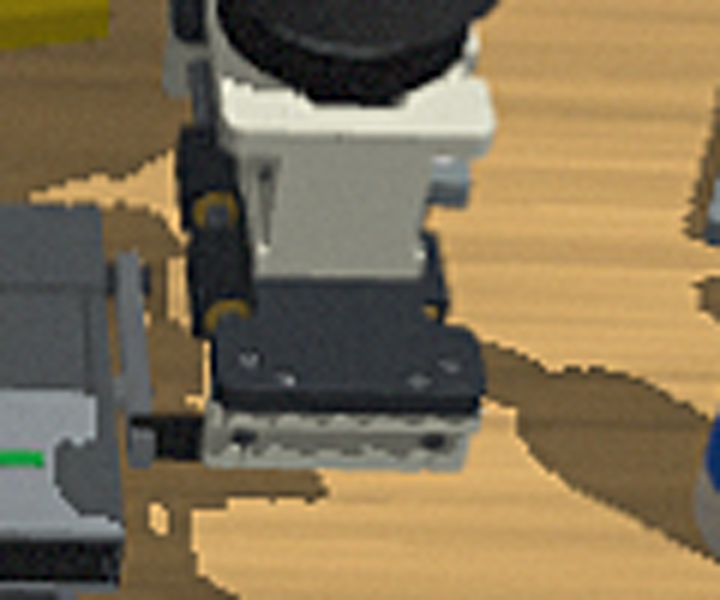

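>>> drive_tool(moves=[{"gripper": 0, "dp": [0, 0, 0], "delta_rot": [0, 0, 0]}, {"gripper": 0, "dp": [0, 0, 0], "delta_rot": [0, 0, 0]}, {"gripper": 0, "dp": [0, 0, 0], "delta_rot": [0, 0, 0]}, {"gripper": 0, "dp": [0, 0, 0], "delta_rot": [0, 0, 0]}], grip_force=50)

```text
time: 5.5
ee_pos: [0.6823, 0.151, 0.0167]
tcp_rot: [2.239, -2.204, -0.0]
contact_force: [-0.4, 0.3, 0.1]
opening: 0.005
gripper_force: 0.0
```

Run:
```python
from h import *
a=snap("scene");b=snap("top")
cv2.imwrite("pics/c4.png",np.hstack([cv2.resize(a[220:320,370:470],(400,400),interpolation=2),cv2.resize(b[140:240,180:280],(400,400),interpolation=2)]))
```

```text
(no output)
```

View pics/c4.png

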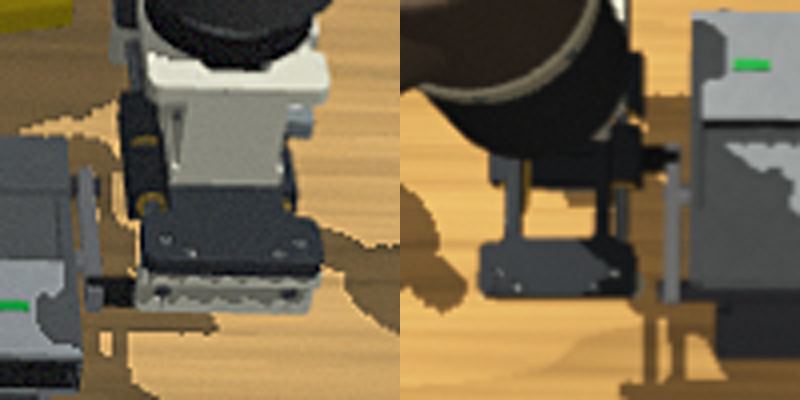

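>>> drive_tool(moves=[{"gripper": 0, "dp": [0, 0, -1], "delta_rot": [0, 0, 0]}, {"gripper": 0, "dp": [0, 0, -1], "delta_rot": [0, 0, 0]}, {"gripper": 0, "dp": [0, 0, 0], "delta_rot": [0, 0, 0]}])

```text
time: 5.98
ee_pos: [0.6833, 0.1514, 0.0384]
tcp_rot: [-2.238, 2.202, -0.002]
contact_force: [-0.1, -0.0, 0.2]
opening: 0.004
gripper_force: 0.0
```

>>> drive_tool(moves=[{"gripper": 6, "dp": [0, 0, -4], "delta_rot": [0, 0, 0]}, {"gripper": 6, "dp": [0, 0, -4], "delta_rot": [0, 0, 0]}, {"gripper": 6, "dp": [0, 0, -4], "delta_rot": [0, 0, 0]}, {"gripper": 6, "dp": [0, 0, 0], "delta_rot": [0, 0, 0]}])

```text
time: 6.48
ee_pos: [0.6844, 0.1517, 0.1612]
tcp_rot: [-2.235, 2.199, -0.005]
contact_force: [0.2, -0.5, -1.1]
opening: 0.396
gripper_force: 0.0
```

Run:
```python
from h import *
go((0.682,0.151,.035),pose(np.radians(1)+np.pi/2,0,1))
a=snap("scene");b=snap("top")
cv2.imwrite("pics/c5.png",np.hstack([cv2.resize(a[180:320,350:490],(400,400),interpolation=2),cv2.resize(b[110:250,150:290],(400,400),interpolation=2)]))
```

```text
t 6.47 tcp [0.6844 0.1517 0.1612] open 3.47 F [ 0.2 -0.5 -1.1] pad 0.0
 turn [-0.007  0.002 -0.001] n 1 | cm before turn [ 0.1   0.34 14.49] | after turn [ 0.06  0.24 14.5 ]
```

View pics/c5.png

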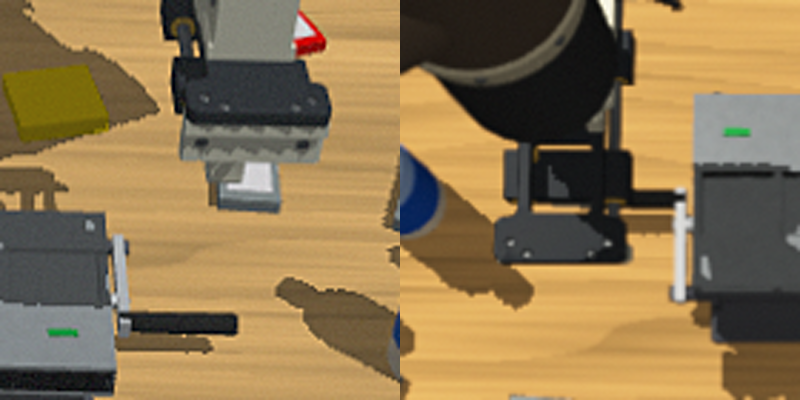

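Run:
```python
from h import *
c,C,s=state()
for nm,P in(("tcp",c),("body",c-C[:,2]*.066),("bar",[.682,.151,.035])):
    a=proj("scene",P)[0];b=proj("top",P)[0]
    print(nm,a.round(1),b.round(1),"crop scene",((a-[350,180])*2.857).round(),"top",((b-[150,110])*2.857+[400,0]).round())
a=snap("scene");cv2.imwrite("pics/c6.png",cv2.resize(a[210:310,380:460],(640,600),interpolation=2) if 0 else cv2.resize(a[200:300,380:480],(600,600),interpolation=2))
```

```text
tcp [423.8 247.8] [219.  166.4] crop scene [211. 194.] top [597. 161.]
body [428.2 220. ] [213.5 157.9] crop scene [224. 114.] top [581. 137.]
bar [416.2 293. ] [227.6 179.5] crop scene [189. 323.] top [622. 199.]
```

View pics/c6.png

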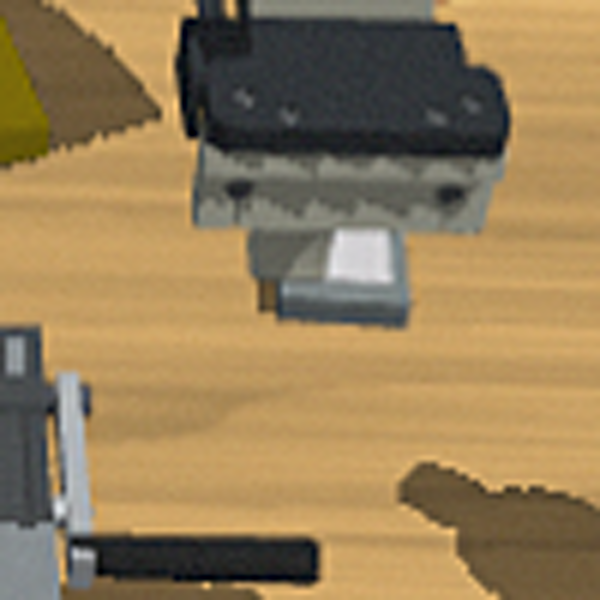

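Run:
```python
from h import *
c,C,s=state();print(s["opening"]*8.76,c,C.round(2).tolist())
for dx in(-.035,0,.035):
  for h in (0,.04,.066):
    print(dx,h,((proj("scene",c+[dx,0,h])[0]-[380,200])*6).round(), end=" ")
print([((proj("scene",c+[.097,dy,.066])[0]-[380,200])*6).round() for dy in(-.039,.039)])
print([((proj("scene",c+[.039,dy,.066])[0]-[380,200])*6).round() for dy in(-.097,.097)])
```

```text
4.682605757482521 [0.68167195 0.15088255 0.15593735] [[0.02, -1.0, -0.0], [-1.0, -0.02, 0.0], [-0.0, 0.0, -1.0]]
-0.035 0 [251. 214.] -0.035 0.04 [267. 116.] -0.035 0.066 [277.  49.] 0 0 [261. 288.] 0 0.04 [277. 189.] 0 0.066 [288. 121.] 0.035 0 [272. 366.] 0.035 0.04 [289. 266.] 0.035 0.066 [300. 198.] [array([179., 341.]), array([466., 351.])]
[array([-38., 196.]), array([639., 219.])]
```

>>> drive_tool(moves=[{"gripper": 8.7, "dp": [0, 0, 0], "delta_rot": [0, 0, 0]}, {"gripper": 8.7, "dp": [0, 0, -4], "delta_rot": [0, 0, 0]}, {"gripper": 8.7, "dp": [0, 0, 0], "delta_rot": [0, 0, 0]}, {"gripper": 8.7, "dp": [0, 0, 0], "delta_rot": [0, 0, 0]}, {"gripper": 8.7, "dp": [0, 0, 0], "delta_rot": [0, 0, 0]}])

```text
time: 7.25
ee_pos: [0.6817, 0.1507, 0.1953]
tcp_rot: [2.238, -2.202, -0.001]
contact_force: [-0.1, -0.4, 0.0]
opening: 0.99
gripper_force: 0.0
```

Run:
```python
from h import *
a=snap("scene");cv2.imwrite("pics/c7.png",cv2.resize(a[150:300,370:490],(640,800),interpolation=2)[:600])
c,C,s=state();print(s["opening"]*8.76,c)
for dx in(-.044,0,.044):
  for h in (0,.04,.066):
    print(dx,h,((proj("scene",c+[dx,0,h])[0]-[370,150])*5.333).round(), end=" ")
```

```text
8.741227739949869 [0.68177539 0.15078141 0.19539563]
-0.044 0 [288. 355.] -0.044 0.04 [302. 263.] -0.044 0.066 [311. 201.] 0 0 [299. 436.] 0 0.04 [314. 343.] 0 0.066 [325. 280.] 0.044 0 [312. 523.] 0.044 0.04 [328. 429.] 0.044 0.066 [339. 365.]
```

View pics/c7.png

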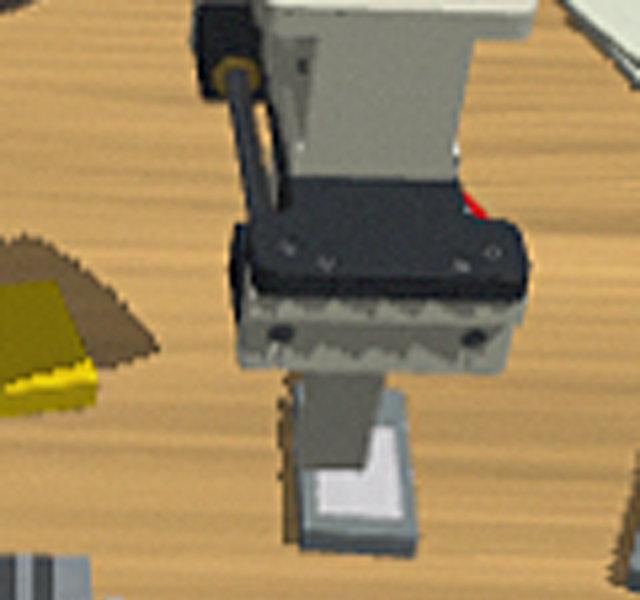

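Run:
```python
from h import *
o,d=ray("scene",[(432.8,237.8),(441,220)])
for x in(.725,.735,.75,.78): print(x,(o+d*((x-o[0])/d[:,0])[:,None]).round(4).tolist())
print("base",proj("scene",[[0,0,0],[0,.09,0],[0,-.09,0],[.09,0,0]]).round(1).tolist(),"base top",proj("top",[[0,0,0],[0.1,0,0]]).round(1).tolist())
s=ctrl.sense();print(s["joint_pos"])
```

```text
0.725 [[0.725, 0.1552, 0.2185], [0.725, 0.1637, 0.2579]]
0.735 [[0.735, 0.153, 0.2271], [0.735, 0.1614, 0.2659]]
0.75 [[0.75, 0.1498, 0.2399], [0.75, 0.1579, 0.2778]]
0.78 [[0.78, 0.1433, 0.2655], [0.78, 0.151, 0.3017]]
base [[347.8, 135.8], [377.1, 136.7], [318.6, 135.0], [347.2, 151.0]] base top [[289.7, 484.7], [290.4, 439.5]]
[ 4.95805830e-01  3.97015480e-01  7.38273983e-02 -1.97284306e-04
 -1.24953788e+00 -4.79759572e-01]
```

>>> drive_tool(moves=[{"gripper": 4, "dp": [0, 0, 5], "delta_rot": [0, 0, 0]}, {"gripper": 4, "dp": [0, 0, 5], "delta_rot": [0, 0, 0]}, {"gripper": 4, "dp": [0, 0, 5], "delta_rot": [0, 0, 0]}, {"gripper": 4, "dp": [0, 0, 2.5], "delta_rot": [0, 0, 0]}, {"gripper": 4, "dp": [0, 0, 0], "delta_rot": [0, 0, 0]}])

```text
time: 7.92
ee_pos: [0.6803, 0.15, 0.0186]
tcp_rot: [2.235, -2.2, -0.003]
contact_force: [1.6, -0.7, -0.0]
opening: 0.496
gripper_force: 0.0
```

>>> drive_tool(moves=[{"gripper": 4, "dp": [0, 0, 0.5], "delta_rot": [0, 0, 0]}, {"gripper": 4, "dp": [0, 0, 0.5], "delta_rot": [0, 0, 0]}, {"gripper": 4, "dp": [0, 0, 0], "delta_rot": [0, 0, 0]}])

```text
time: 8.3
ee_pos: [0.6824, 0.151, 0.0122]
tcp_rot: [-2.239, 2.203, -0.0]
contact_force: [-0.5, 0.7, -0.0]
opening: 0.456
gripper_force: 0.0
```

>>> drive_tool(moves=[{"gripper": 4, "dp": [0, 0, 0.4], "delta_rot": [0, 0, 0]}, {"gripper": 4, "dp": [0, 0, 0], "delta_rot": [0, 0, 0]}])

```text
time: 8.55
ee_pos: [0.6821, 0.1509, 0.0075]
tcp_rot: [2.239, -2.204, -0.0]
contact_force: [-0.1, 0.9, 0.3]
opening: 0.455
gripper_force: 0.0
```

>>> drive_tool(moves=[{"gripper": 1.2, "dp": [0, 0, 0], "delta_rot": [0, 0, 0]}, {"gripper": 1.2, "dp": [0, 0, 0], "delta_rot": [0, 0, 0]}, {"gripper": 1.2, "dp": [0, 0, 0], "delta_rot": [0, 0, 0]}, {"gripper": 1.2, "dp": [0, 0, 0], "delta_rot": [0, 0, 0]}])

```text
time: 9.05
ee_pos: [0.6823, 0.151, 0.0077]
tcp_rot: [-2.239, 2.204, -0.0]
contact_force: [0.5, -0.1, 0.3]
opening: 0.143
gripper_force: 0.1
```

>>> drive_tool(moves=[{"gripper": 4, "dp": [0, 0, 0], "delta_rot": [0, 0, 0]}, {"gripper": 4, "dp": [0, 0, 0], "delta_rot": [0, 0, 0]}, {"gripper": 4, "dp": [0, 0, 0.5], "delta_rot": [0, 0, 0]}, {"gripper": 4, "dp": [0, 0, 0], "delta_rot": [0, 0, 0]}])

```text
time: 9.55
ee_pos: [0.6818, 0.1508, 0.002]
tcp_rot: [2.238, -2.203, -0.001]
contact_force: [-0.3, 0.3, -0.0]
opening: 0.449
gripper_force: 0.0
```

>>> drive_tool(moves=[{"gripper": 4, "dp": [0, 0, 0.5], "delta_rot": [0, 0, 0]}, {"gripper": 4, "dp": [0, 0, 0], "delta_rot": [0, 0, 0]}])

```text
time: 9.8
ee_pos: [0.6819, 0.1508, -0.003]
tcp_rot: [2.238, -2.203, -0.001]
contact_force: [0.0, 0.6, -0.1]
opening: 0.454
gripper_force: 0.0
```

>>> drive_tool(moves=[{"gripper": 4, "dp": [0, 0, 0.4], "delta_rot": [0, 0, 0]}, {"gripper": 4, "dp": [0, 0, 0], "delta_rot": [0, 0, 0]}])

```text
time: 10.05
ee_pos: [0.682, 0.1508, -0.0068]
tcp_rot: [2.239, -2.203, -0.0]
contact_force: [0.9, -0.2, -0.0]
opening: 0.457
gripper_force: 0.0
```

>>> drive_tool(moves=[{"gripper": 4, "dp": [0, 0, 0.5], "delta_rot": [0, 0, 0]}, {"gripper": 4, "dp": [0, 0, 0], "delta_rot": [0, 0, 0]}, {"gripper": 1.2, "dp": [0, 0, 0], "delta_rot": [0, 0, 0]}, {"gripper": 1.2, "dp": [0, 0, 0], "delta_rot": [0, 0, 0]}, {"gripper": 1.2, "dp": [0, 0, 0], "delta_rot": [0, 0, 0]}])

```text
time: 10.68
ee_pos: [0.6825, 0.1511, -0.0112]
tcp_rot: [-2.239, 2.203, -0.0]
contact_force: [5.6, -0.7, -2.4]
opening: 0.182
gripper_force: 3.9
```

>>> drive_tool(moves=[{"gripper": 1, "dp": [0, 0, 0], "delta_rot": [0, 0, 0]}, {"gripper": 1, "dp": [0, 0, 0], "delta_rot": [0, 0, 0]}])

```text
time: 10.92
ee_pos: [0.6827, 0.151, -0.0112]
tcp_rot: [-2.239, 2.203, -0.001]
contact_force: [2.0, 0.4, -0.4]
opening: 0.167
gripper_force: 50.0
```

>>> drive_tool(moves=[{"gripper": 1, "dp": [0, 0.11, -1.27], "delta_rot": [0, 0, 0]}, {"gripper": 1, "dp": [0, 0.32, -1.23], "delta_rot": [0, 0, 0]}, {"gripper": 1, "dp": [0, 0.53, -1.16], "delta_rot": [0, 0, 0]}])

```text
time: 11.3
ee_pos: [0.6751, 0.151, 0.0249]
tcp_rot: [-2.237, 2.202, -0.003]
contact_force: [11.7, -1.8, -10.0]
opening: 0.159
gripper_force: 50.0
```

>>> drive_tool(moves=[{"gripper": 1, "dp": [0, 0.71, -1.06], "delta_rot": [0, 0, 0]}, {"gripper": 1, "dp": [0, 0.88, -0.92], "delta_rot": [0, 0, 0]}, {"gripper": 1, "dp": [0, 1.03, -0.76], "delta_rot": [0, 0, 0]}])

```text
time: 11.68
ee_pos: [0.6524, 0.1508, 0.0557]
tcp_rot: [-2.234, 2.196, -0.01]
contact_force: [15.3, -6.1, 1.6]
opening: 0.169
gripper_force: 50.0
```

>>> drive_tool(moves=[{"gripper": 1, "dp": [0, 1.14, -0.57], "delta_rot": [0, 0, 0]}, {"gripper": 1, "dp": [0, 1.22, -0.37], "delta_rot": [0, 0, 0]}, {"gripper": 1, "dp": [0, 1.26, -0.16], "delta_rot": [0, 0, 0]}, {"gripper": 1, "dp": [0, 1.2, 0.06], "delta_rot": [0, 0, 0]}, {"gripper": 1, "dp": [0, 0, 0], "delta_rot": [0, 0, 0]}])

```text
time: 12.3
ee_pos: [0.602, 0.1506, 0.0683]
tcp_rot: [-2.236, 2.196, -0.008]
contact_force: [0.0, -2.2, 22.5]
opening: 0.168
gripper_force: 50.0
```

>>> drive_tool(moves=[{"gripper": 4, "dp": [0, 0, 0], "delta_rot": [0, 0, 0]}, {"gripper": 4, "dp": [0, 0, 0], "delta_rot": [0, 0, 0]}, {"gripper": 4, "dp": [0, 0, 0], "delta_rot": [0, 0, 0]}, {"gripper": 4, "dp": [0, 0, -3], "delta_rot": [0, 0, 0]}, {"gripper": 4, "dp": [0, 0, -5], "delta_rot": [0, 0, 0]}])

```text
time: 12.92
ee_pos: [0.5968, 0.1489, 0.1415]
tcp_rot: [2.235, -2.2, -0.003]
contact_force: [0.9, 0.6, 0.4]
opening: 0.454
gripper_force: 0.0
```

>>> drive_tool(moves=[{"gripper": 6, "dp": [0, 0, -5], "delta_rot": [0, 0, 0]}, {"gripper": 6, "dp": [0, 4, 0], "delta_rot": [0, 0, 0.18]}, {"gripper": 6, "dp": [0, 5, 0], "delta_rot": [0, 0, 0.18]}, {"gripper": 6, "dp": [0, 4, 0], "delta_rot": [0, 0, 0.18]}, {"gripper": 6, "dp": [0, 4, 0], "delta_rot": [0, 0, 0.18]}])

```text
time: 13.55
ee_pos: [0.4353, 0.1905, 0.1929]
tcp_rot: [1.31, -2.855, 0.0]
contact_force: [-0.4, 0.9, 0.4]
opening: 0.681
gripper_force: 0.0
```

>>> drive_tool(moves=[{"gripper": 6, "dp": [0, 0, 0], "delta_rot": [0, 0, 0.18]}, {"gripper": 6, "dp": [0, 0, 0], "delta_rot": [0, 0, 0.18]}, {"gripper": 6, "dp": [0, 0, 0], "delta_rot": [0, 0, 0.18]}, {"gripper": 6, "dp": [0, 0, 0], "delta_rot": [0, 0, 0.18]}, {"gripper": 6, "dp": [0, 0, 0], "delta_rot": [0, 0, 0.18]}])

```text
time: 14.18
ee_pos: [0.4364, 0.1905, 0.1927]
tcp_rot: [-0.061, -3.14, 0.001]
contact_force: [-1.0, -0.8, -0.3]
opening: 0.683
gripper_force: 0.0
```

Run:
```python
from h import *
c,C,s=state();print(c,C.round(2).tolist(),s["joint_pos"].round(2))
a=snap("scene");b=snap("top")
cv2.imwrite("pics/c8.png",np.vstack([cv2.resize(a[150:330,230:470],(800,300),interpolation=2),cv2.resize(b[120:300,190:430],(800,300),interpolation=2)]))
cv2.imwrite("pics/s8.png",a);cv2.imwrite("pics/t8.png",b)
```

```text
[0.43642509 0.19052    0.19267284] [[-1.0, 0.04, -0.0], [0.04, 1.0, -0.0], [0.0, -0.0, -1.0]] [ 0.83  0.03 -0.41 -0.   -1.13 -2.44]
```

View pics/c8.png

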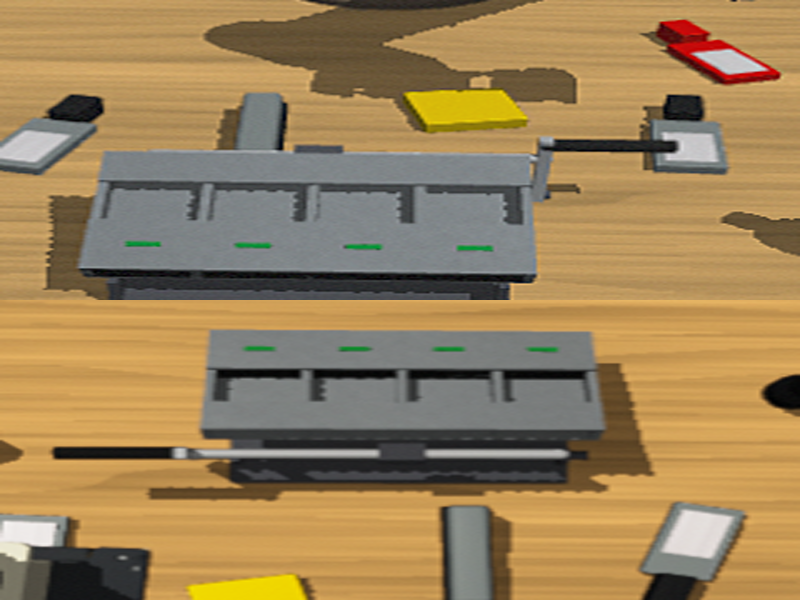

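Run:
```python
from h import *
np.set_printoptions(precision=4,suppress=True)
S=lambda x,y:(230+x/3.3333,150+y/1.6667)
T=lambda x,y:(190+x/3.3333,120+(y-300)/1.6667)
for k,a,b in[("mouthR",(105,152),(603,432)),("mouthL",(532,157),(203,432)),("farR",(82,268),(590,332)),("farL",(533,275),(210,331)),("g1",(475,248),(260,349)),("g4",(143,244),(542,350)),("barfree",(676,146),(55,453)),("barin",(545,145),(175,453)),("block",(320,148),(402,452)) ]:
    print(k,*tri(S(*a),T(*b)))
# level green leds for reference
print("g1 level",tri((235+480/3.5,230+166/2.5),(200+237/3.5,130+66/2.5)),"g4",tri((235+137/3.5,230+159/2.5),(200+534/3.5,130+66/2.5)))
c,C,s=state();
```

```text
mouthR [ 0.6293 -0.162   0.1128] 9.846977316537577e-05
mouthL [0.6245 0.0918 0.1121] 0.0037561351143941837
farR [ 0.7724 -0.1585  0.0669] 0.001806185916510931
farL [0.7684 0.0929 0.0653] 0.0010071483875194042
g1 [0.7412 0.0594 0.0779] 0.001071168956350622
g4 [ 0.7442 -0.1263  0.0774] 4.70742096141498e-05
barfree [0.5967 0.1826 0.1094] 0.0009608776028307546
barin [0.598  0.105  0.1089] 0.004149035418034638
block [ 0.603  -0.0349  0.1021] 0.0012986177859758185
g1 level (array([0.7277, 0.0598, 0.0699]), np.float64(0.00023338367769323395)) g4 (array([ 0.7314, -0.1265,  0.0714]), np.float64(0.0008896526468923754))
```

>>> drive_tool(moves=[{"gripper": 4.5, "dp": [0, 0, 0], "delta_rot": [0, 0, -0.18]}, {"gripper": 4.5, "dp": [0, 0, 0], "delta_rot": [0, 0, -0.18]}, {"gripper": 4.5, "dp": [0, 0, 0], "delta_rot": [0, 0, -0.18]}, {"gripper": 4.5, "dp": [0, 0, 0], "delta_rot": [0, 0, -0.18]}, {"gripper": 4.5, "dp": [0, 0, 0], "delta_rot": [0, 0, -0.18]}])

```text
time: 14.9
ee_pos: [0.4365, 0.1905, 0.1928]
tcp_rot: [1.335, -2.843, 0.0]
contact_force: [0.5, -0.0, 1.2]
opening: 0.515
gripper_force: 0.0
```

>>> drive_tool(moves=[{"gripper": 4.5, "dp": [0, 0, 0], "delta_rot": [0, 0, -0.18]}, {"gripper": 4.5, "dp": [0, 0, 0], "delta_rot": [0, 0, -0.18]}, {"gripper": 4.5, "dp": [0, 0, 0], "delta_rot": [0, 0, -0.18]}, {"gripper": 4.5, "dp": [0, 0, 0], "delta_rot": [0, 0, -0.18]}, {"gripper": 4.5, "dp": [0, 0, 0], "delta_rot": [0, 0, -0.18]}])

```text
time: 15.52
ee_pos: [0.4365, 0.1905, 0.1928]
tcp_rot: [2.438, -1.98, -0.0]
contact_force: [-0.4, -0.3, 0.1]
opening: 0.514
gripper_force: 0.0
```

>>> drive_tool(moves=[{"gripper": 4.5, "dp": [0, 0, 0], "delta_rot": [0, 0, -0.18]}, {"gripper": 4.5, "dp": [0, 0, 0], "delta_rot": [0, 0, -0.18]}, {"gripper": 4.5, "dp": [0, 0, 0], "delta_rot": [0, 0, -0.18]}, {"gripper": 4.5, "dp": [0, 0, 0], "delta_rot": [0, 0, -0.18]}, {"gripper": 4.5, "dp": [0, 0, 0], "delta_rot": [0, 0, -0.18]}])

```text
time: 16.15
ee_pos: [0.4365, 0.1906, 0.1928]
tcp_rot: [3.057, -0.722, -0.001]
contact_force: [0.5, -0.9, -0.4]
opening: 0.515
gripper_force: 0.0
```

```bash
cat >> h.py <<'E'
def carts(n):
    im=snap(n);hsv=cv2.cvtColor(im,cv2.COLOR_BGR2HSV)
    m=((hsv[...,1]<50)&(hsv[...,2]>165)).astype(np.uint8)
    k,l,st,c=cv2.connectedComponentsWithStats(m)
    for i in range(1,k):
        if not 150<st[i,4]<600: continue
        p=np.argwhere(l==i)[:,::-1].astype(np.float32)
        q=onz(n,p,.014)[:,:2].astype(np.float32)*1000
        (cx,cy),(w,h),a=cv2.minAreaRect(q)
        B=cv2.boxPoints(((cx,cy),(w,h),a));e1,e2=B[1]-B[0],B[2]-B[1];e=e1 if np.linalg.norm(e1)>np.linalg.norm(e2) else e2
        e=e/np.linalg.norm(e);e=e if e[0]>0 else -e
        if 30<min(w,h)<42 and 52<max(w,h)<68 and .3<cx/1000<.68:
            print(n,"label",round(cx),round(cy),"wh",round(w),round(h),"yaw deg",np.degrees(np.arctan2(e[1],e[0])).round(1),"grip mm",np.round([cx-80*e[0],cy-80*e[1]],1))
E
python3 - <<'E'
from h import *
carts("top");carts("scene")
go((.4071,.2212,.2),pose(np.radians(-3)));print(state()[2]["joint_pos"].round(2))
E
```

```text
top label 572 -364 wh 61 37 yaw deg 2.2 grip mm [ 492.1 -366.8]
top label 508 -241 wh 38 61 yaw deg -14.6 grip mm [ 430.3 -221. ]
top label 489 217 wh 38 59 yaw deg -3.8 grip mm [409.5 222.1]
top label 361 -365 wh 36 59 yaw deg -80.2 grip mm [ 347.8 -285.8]
scene label 361 -366 wh 36 60 yaw deg -79.9 grip mm [ 346.8 -287.3]
scene label 506 -243 wh 36 60 yaw deg -14.6 grip mm [ 428.8 -222.5]
scene label 485 217 wh 34 60 yaw deg -2.5 grip mm [404.7 220.1]
scene label 511 362 wh 36 59 yaw deg -19.8 grip mm [435.6 389.5]
t 16.25 tcp [0.4366 0.1906 0.1929] open 4.5 F [-0.5  0.  -0.4] pad 0.0
 turn [ 0.     0.    -0.416] n 3 | cm before turn [-4.01 -1.4   1.17] | after turn [-3.11 -2.9   1.17]
[ 0.83  0.03 -0.41 -0.   -1.13  0.28]
```

>>> drive_tool(moves=[{"gripper": 4.5, "dp": [0, 0, 0], "delta_rot": [0, 0, -0.18]}, {"gripper": 4.5, "dp": [0, 0, 0], "delta_rot": [0, 0, -0.18]}, {"gripper": 4.5, "dp": [0, 0, 0], "delta_rot": [0, 0, -0.056]}, {"gripper": 4.5, "dp": [-3.1, -2.9, 0], "delta_rot": [0, 0, 0]}, {"gripper": 4.5, "dp": [0, 0, 6], "delta_rot": [0, 0, 0]}])

```text
time: 16.88
ee_pos: [0.4092, 0.2254, 0.1361]
tcp_rot: [-3.133, 0.091, -0.01]
contact_force: [0.6, 0.9, -1.2]
opening: 0.513
gripper_force: 0.0
```

>>> drive_tool(moves=[{"gripper": 4.5, "dp": [0, 0, 6], "delta_rot": [0, 0, 0]}, {"gripper": 4.5, "dp": [0, 0, 4], "delta_rot": [0, 0, 0]}, {"gripper": 4.5, "dp": [0, 0, 3], "delta_rot": [0, 0, 0]}, {"gripper": 4.5, "dp": [0, 0, 0], "delta_rot": [0, 0, 0]}])

```text
time: 17.38
ee_pos: [0.4062, 0.2199, 0.0013]
tcp_rot: [3.136, -0.095, -0.005]
contact_force: [0.8, 0.2, 0.0]
opening: 0.513
gripper_force: 0.0
```

Run:
```python
from h import *
go((.407,.221,-.026+.0188),pose(np.radians(-3)))
a=snap("scene");x,y=proj("scene",[.407,.221,.02])[0].astype(int);cv2.imwrite("pics/c9.png",cv2.resize(a[y-50:y+50,x-50:x+50],(500,500),interpolation=2))
```

```text
t 17.38 tcp [0.4062 0.2199 0.0013] open 4.49 F [0.8 0.2 0. ] pad 0.0
 turn [ 0.004  0.003 -0.008] n 1 | cm before turn [ 0.08 -0.13  2.73] | after turn [ 0.07 -0.11  2.73]
```

View pics/c9.png

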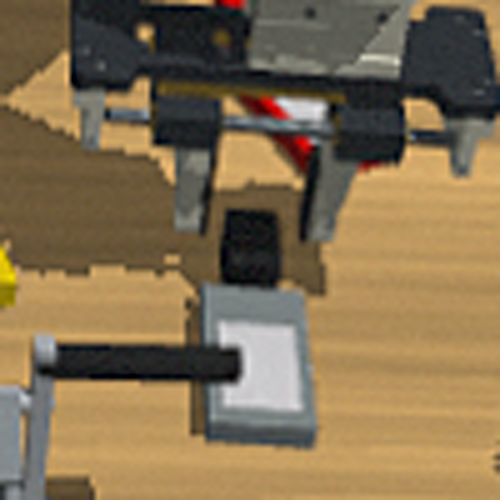

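>>> drive_tool(moves=[{"gripper": 4.5, "dp": [0.07, -0.1, 1.2], "delta_rot": [0, 0, 0]}, {"gripper": 4.5, "dp": [0, 0, 0.8], "delta_rot": [0, 0, 0]}, {"gripper": 4.5, "dp": [0, 0, 0], "delta_rot": [0, 0, 0]}])

```text
time: 17.8
ee_pos: [0.408, 0.2222, -0.0171]
tcp_rot: [3.14, -0.093, -0.0]
contact_force: [0.7, -0.4, 0.8]
opening: 0.515
gripper_force: 0.0
```

>>> drive_tool(moves=[{"gripper": 4.5, "dp": [0, 0, 0.4], "delta_rot": [0, 0, 0]}, {"gripper": 4.5, "dp": [0, 0, 0], "delta_rot": [0, 0, 0]}])

```text
time: 18.05
ee_pos: [0.4082, 0.2223, -0.021]
tcp_rot: [3.14, -0.092, -0.0]
contact_force: [0.2, 0.6, -0.4]
opening: 0.514
gripper_force: 0.0
```

>>> drive_tool(moves=[{"gripper": 2, "dp": [0, 0, 0], "delta_rot": [0, 0, 0]}, {"gripper": 2, "dp": [0, 0, 0], "delta_rot": [0, 0, 0]}, {"gripper": 2, "dp": [0, 0, 0], "delta_rot": [0, 0, 0]}, {"gripper": 2, "dp": [0, 0, 0], "delta_rot": [0, 0, 0]}], grip_force=40)

```text
time: 18.55
ee_pos: [0.4082, 0.2224, -0.0208]
tcp_rot: [-3.14, 0.092, -0.0]
contact_force: [-0.3, -0.3, 2.3]
opening: 0.294
gripper_force: 40.0
```

```bash
cat >> h.py <<'E'
YAW,TILT=np.radians(1.0),.323
BC=np.array([.620,-.0352,.0905])
def bay(k,x,z,zg,dx=0,dy=0):
    """TCP target so that the cart grip point is at x (bay frame), underside at z; zg = TCP z reading when gripped on desk, dx: cart grip - tcp along x"""
    M=pose(YAW,TILT); Rb=M@np.diag([1,-1,-1.])
    b=BC+Rb@np.array([0,{1:.093,2:.031,3:-.031,4:-.093}[k],0])
    return b+Rb@np.array([x-dx,dy,z+zg]),M
E
python3 - <<'E'
from h import *
t,M=bay(2,-.15,.003,-.0208,-.001);print(t)
go(t,M,False)
E
```

```text
[ 0.47253658 -0.00676926  0.120915  ]
t 18.55 tcp [ 0.4082  0.2224 -0.0208] open 2.58 F [-0.3 -0.3  2.3] pad 40.0
 turn [-0.012 -0.323 -0.076] n 2 | cm before turn [  7.77  22.49 -14.17] | after turn [  1.22  23.02 -15.35]
```

>>> drive_tool(moves=[{"gripper": 2, "dp": [0, 0, -2], "delta_rot": [0, 0, 0]}, {"gripper": 2, "dp": [0, 0, -5], "delta_rot": [0, 0, 0]}, {"gripper": 2, "dp": [0, 0, -5], "delta_rot": [0, 0, 0]}, {"gripper": 2, "dp": [0, 0, -5], "delta_rot": [0, 0, 0]}, {"gripper": 2, "dp": [0, 0, 0], "delta_rot": [0, 0, 0]}])

```text
time: 19.18
ee_pos: [0.4099, 0.2242, 0.1528]
tcp_rot: [-3.134, 0.092, -0.008]
contact_force: [0.4, 0.6, -3.6]
opening: 0.298
gripper_force: 40.0
```

>>> drive_tool(moves=[{"gripper": 2, "dp": [1.3, 4.5, 0], "delta_rot": [0, 0, 0]}, {"gripper": 2, "dp": [1.3, 4.5, 0], "delta_rot": [0, 0, 0]}, {"gripper": 2, "dp": [1.3, 4.5, 0], "delta_rot": [0, 0, 0]}, {"gripper": 2, "dp": [1.3, 4.5, 0], "delta_rot": [0, 0, 0]}, {"gripper": 2, "dp": [1.3, 4.5, 0], "delta_rot": [0, 0, 0]}])

```text
time: 19.8
ee_pos: [0.459, -0.0077, 0.1477]
tcp_rot: [3.14, -0.092, -0.003]
contact_force: [0.5, -0.9, -1.7]
opening: 0.293
gripper_force: 40.0
```

>>> drive_tool(moves=[{"gripper": 2, "dp": [0, 0, 0], "delta_rot": [0, -0.162, -0.038]}, {"gripper": 2, "dp": [0, 0, 0], "delta_rot": [0, -0.162, -0.038]}, {"gripper": 2, "dp": [0, 0, 0], "delta_rot": [0, 0, 0]}])

```text
time: 20.18
ee_pos: [0.46, -0.0064, 0.144]
tcp_rot: [-3.09, -0.024, 0.522]
contact_force: [-0.4, 0.4, -1.5]
opening: 0.292
gripper_force: 40.0
```

Run:
```python
from h import *
t,M=bay(2,-.15,.003,-.0208,-.001);go(t,M,False)
```

```text
t 20.18 tcp [ 0.46   -0.0064  0.144 ] open 2.56 F [-0.4  0.4 -1.5] pad 40.0
 turn [-0.011  0.011 -0.   ] n 1 | cm before turn [1.94 0.08 1.77] | after turn [1.92 0.06 1.79]
```

>>> drive_tool(moves=[{"gripper": 2, "dp": [1.9, 0.06, 1.8], "delta_rot": [-0.011, 0.011, 0]}, {"gripper": 2, "dp": [0, 0, 0], "delta_rot": [0, 0, 0]}, {"gripper": 2, "dp": [0, 0, 0], "delta_rot": [0, 0, 0]}])

```text
time: 20.55
ee_pos: [0.4715, -0.0062, 0.1265]
tcp_rot: [3.102, 0.031, -0.489]
contact_force: [0.8, 0.8, -1.9]
opening: 0.292
gripper_force: 40.0
```

Run:
```python
from h import *
t,M=bay(2,-.15,.003,-.0208,-.001);go(t,M,False)
Rb=M@np.diag([1,-1,-1.]);b=BC+Rb@[0,.031,0]
F=np.array([[-.03,y,z] for y in(.025,-.025) for z in(.003,.017)])@Rb.T+b
m=np.array([[0,y,24/1000] for y in(.028,-.028)])@Rb.T+b
a=snap("scene");b2=snap("top")
for im,n in((a,"scene"),(b2,"top")):
    for p in proj(n,F): im[int(p[1]+.5),int(p[0]+.5)]=(0,0,255)
    for p in proj(n,m): im[int(p[1]+.5),int(p[0]+.5)]=(255,0,255)
cv2.imwrite("pics/c10.png",np.hstack([cv2.resize(a[190:300,270:380],(400,400),interpolation=0),cv2.resize(b2[170:280,255:365],(400,400),interpolation=0)]))
```

```text
t 20.55 tcp [ 0.4715 -0.0062  0.1265] open 2.55 F [ 0.8  0.8 -1.9] pad 40.0
 turn [-0.001 -0.011  0.003] n 1 | cm before turn [0.27 0.06 0.5 ] | after turn [0.27 0.06 0.49]
```

View pics/c10.png

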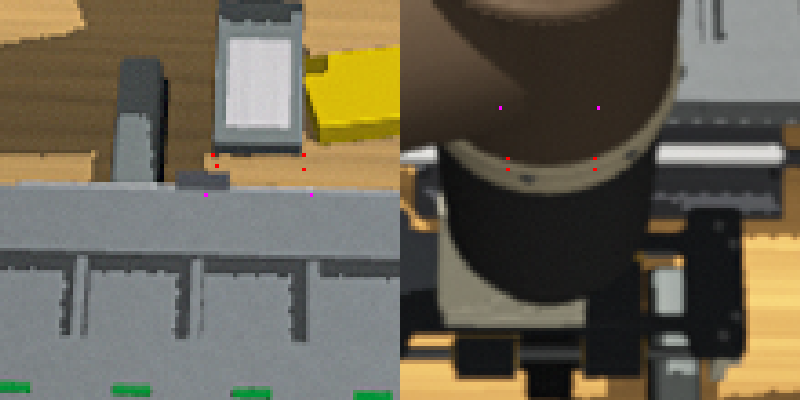

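>>> drive_tool(moves=[{"gripper": 2, "dp": [0.2, 0.06, 0.3], "delta_rot": [0, -0.008, 0]}, {"gripper": 2, "dp": [0, 0, 0], "delta_rot": [0, 0, 0]}, {"gripper": 2, "dp": [0, 0, 0], "delta_rot": [0, 0, 0]}, {"gripper": 2, "dp": [0, 0, 0], "delta_rot": [0, 0, 0]}])

```text
time: 21.15
ee_pos: [0.4731, -0.0068, 0.1225]
tcp_rot: [3.1, 0.03, -0.501]
contact_force: [-0.1, -0.4, -2.2]
opening: 0.293
gripper_force: 40.0
```

Run:
```python
from h import *
t,M=bay(2,-.15,.003,-.0208,-.001);go(t,M,False)
```

```text
t 21.15 tcp [ 0.4731 -0.0068  0.1225] open 2.57 F [-0.1 -0.4 -2.2] pad 40.0
 turn [-0.001 -0.002  0.002] n 1 | cm before turn [-0.01 -0.    0.17] | after turn [-0.01 -0.    0.17]
```

>>> drive_tool(moves=[{"gripper": 2, "dp": [1, 0, 0.15], "delta_rot": [0, 0, 0]}, {"gripper": 2, "dp": [1, 0, 0], "delta_rot": [0, 0, 0]}, {"gripper": 2, "dp": [1, 0, 0], "delta_rot": [0, 0, 0]}, {"gripper": 2, "dp": [1, 0, 0], "delta_rot": [0, 0, 0]}, {"gripper": 2, "dp": [0, 0, 0], "delta_rot": [0, 0, 0]}])

```text
time: 21.78
ee_pos: [0.502, -0.007, 0.1082]
tcp_rot: [3.094, 0.029, -0.53]
contact_force: [-25.0, 3.3, 13.8]
opening: 0.298
gripper_force: 40.0
```

>>> drive_tool(moves=[{"gripper": 2, "dp": [1, 0, 0], "delta_rot": [0, 0, 0]}, {"gripper": 2, "dp": [1, 0, 0], "delta_rot": [0, 0, 0]}, {"gripper": 2, "dp": [0, 0, 0], "delta_rot": [0, 0, 0]}])

```text
time: 22.15
ee_pos: [0.508, -0.0074, 0.1018]
tcp_rot: [3.086, 0.028, -0.568]
contact_force: [-56.1, 6.9, 26.8]
opening: 0.293
gripper_force: 66.3
```

Run:
```python
from h import *
t,M=bay(2,-.03,.003,-.0208,-.001);go(t,M,False)
```

```text
t 22.15 tcp [ 0.508  -0.0074  0.1018] open 2.57 F [-56.1   6.9  26.8] pad 66.3
 turn [0.    0.041 0.   ] n 1 | cm before turn [ 8.   -0.12 -1.01] | after turn [ 8.03 -0.12 -0.69]
```

>>> drive_tool(moves=[{"gripper": 2, "dp": [-1, 0, 0], "delta_rot": [0, 0, 0]}, {"gripper": 2, "dp": [-1, 0, 0], "delta_rot": [0, 0, 0]}, {"gripper": 2, "dp": [-1, 0, 0], "delta_rot": [0, 0, 0]}, {"gripper": 2, "dp": [-1, 0, 0], "delta_rot": [0, 0, 0]}, {"gripper": 2, "dp": [0, 0, 0], "delta_rot": [0, 0, 0]}])

```text
time: 22.78
ee_pos: [0.4917, -0.0063, 0.1153]
tcp_rot: [3.1, 0.031, -0.499]
contact_force: [0.3, -0.1, -2.1]
opening: 0.293
gripper_force: 55.0
```

```bash
cat >> h.py <<'E'
def fr(im,x0,y0,x1,y1):  # sample helper
    return im[y0:y1,x0:x1]
E
python3 - <<'E'
from h import *
t,M=bay(2,-.13,.003,-.0208,-.001);go(t,M,False)
a=snap("scene");b2=snap("top");cv2.imwrite("pics/s11.png",a);cv2.imwrite("pics/t11.png",b2)
Rb=M@np.diag([1,-1,-1.]);b=BC+Rb@[0,.031,0]
F=np.array([[-.01,y,z] for y in(.025,-.025) for z in(.003,.017)])@Rb.T+b
print(proj("scene",F).round(1).tolist())
# gray column profile through cart front and rack edge
g=cv2.cvtColor(a,cv2.COLOR_BGR2GRAY)
for c in(335,345): print(c,list(zip(range(218,262),g[218:262,c].tolist())))
h0=cv2.cvtColor(cv2.imread("pics/s8.png"),cv2.COLOR_BGR2GRAY)
print(h0[232:256,340].tolist(), g[232:256,375].tolist())
E
```

```text
t 22.77 tcp [ 0.4917 -0.0063  0.1153] open 2.57 F [ 0.3 -0.1 -2.1] pad 55.0
 turn [-0.001 -0.004  0.003] n 1 | cm before turn [0.   0.01 0.08] | after turn [0.   0.01 0.08]
[[352.8, 244.2], [353.0, 240.7], [328.2, 243.6], [328.1, 240.2]]
335 [(218, 206), (219, 205), (220, 205), (221, 204), (222, 206), (223, 205), (224, 202), (225, 206), (226, 206), (227, 209), (228, 211), (229, 162), (230, 119), (231, 132), (232, 135), (233, 109), (234, 68), (235, 56), (236, 61), (237, 84), (238, 85), (239, 78), (240, 120), (241, 163), (242, 145), (243, 130), (244, 136), (245, 136), (246, 139), (247, 135), (248, 138), (249, 135), (250, 135), (251, 131), (252, 131), (253, 134), (254, 135), (255, 133), (256, 131), (257, 131), (258, 140), (259, 130), (260, 86), (261, 63)]
345 [(218, 204), (219, 206), (220, 205), (221, 203), (222, 206), (223, 207), (224, 203), (225, 205), (226, 207), (227, 208), (228, 215), (229, 176), (230, 129), (231, 128), (232, 134), (233, 116), (234, 73), (235, 59), (236, 52), (237, 109), (238, 155), (239, 162), (240, 142), (241, 160), (242, 150), (243, 130), (244, 132), (245, 134), (246, 135), (247, 135), (248, 136), (249, 131), (250, 134), (251, 132), (252, 131), (253, 135), (254, 130), (255, 133), (256, 136), (257, 136), (258, 136), (259, 140), (260, 96), (261, 63)]
[150, 148, 152, 154, 161, 160, 158, 155, 148, 168, 152, 131, 127, 129, 131, 132, 132, 132, 133, 134, 136, 133, 132, 135] [154, 148, 143, 153, 155, 159, 160, 162, 161, 147, 159, 154, 135, 136, 135, 133, 134, 132, 135, 136, 134, 135, 134, 133]
```

Run:
```python
from h import *
a=cv2.imread("pics/s11.png")
cv2.imwrite("pics/c11.png",cv2.resize(a[170:270,290:400],(770,600),interpolation=2))
t,M=bay(2,-.13,.003,-.0208,-.001);Rb=M@np.diag([1,-1,-1.]);b=BC+Rb@[0,.031,0]
Q=[("front top L",[-.01,.025,.017]),("front top R",[-.01,-.025,.017]),("front bot",[-.01,.025,.003]),("back top L",[-.11,.025,.017]),("back top R",[-.11,-.025,.017]),("handle top front",[-.11,0,.033])]
for n,q in Q: print(n,((proj("scene",Rb@np.array(q)+b)[0]-[290,170])*[7,6]).round())
```

```text
front top L [441. 424.]
front top R [267. 421.]
front bot [439. 445.]
back top L [443. 179.]
back top R [278. 176.]
handle top front [361. 151.]
```

View pics/c11.png

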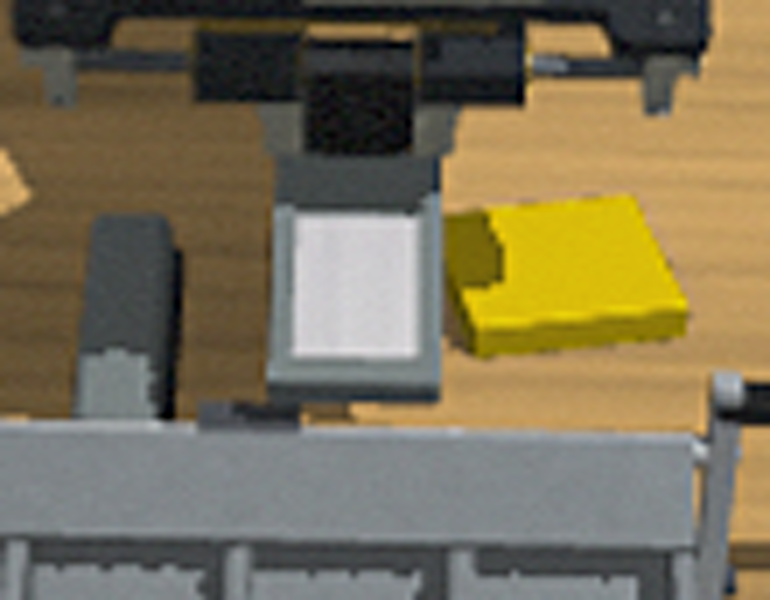

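Run:
```python
from h import *
t8=cv2.cvtColor(cv2.imread("pics/t8.png"),cv2.COLOR_BGR2GRAY);s8=cv2.cvtColor(cv2.imread("pics/s8.png"),cv2.COLOR_BGR2GRAY)
for c in(275,300,330,355): print("t8",c,t8[192:212,c].tolist(),"far",t8[134:144,c].tolist())
for c in(280,300,370): print("s8",c,s8[236:248,c].tolist())
P=np.array([.6276,-.0042,.1133]);p0=proj("scene",P)[0];q0=proj("top",P)[0]
print(p0,q0,[(proj("scene",P+d)[0]-p0).round(2).tolist()+(proj("top",P+d)[0]-q0).round(2).tolist() for d in([.005,0,0],[0,0,.005])])
for y in(-.162,-.1,.0918,-.0351): print(y,proj("scene",[.6269,y,.1125]).round(1),proj("top",[.6269,y,.1125]).round(1))
```

```text
t8 275 [128, 129, 128, 129, 122, 85, 57, 57, 55, 55, 55, 52, 35, 33, 34, 33, 40, 95, 170, 188] far [159, 162, 168, 165, 130, 126, 125, 125, 129, 128]
t8 300 [132, 130, 129, 130, 124, 98, 57, 54, 55, 57, 56, 51, 38, 32, 32, 32, 34, 89, 167, 186] far [161, 155, 163, 165, 141, 129, 131, 130, 128, 127]
t8 330 [126, 126, 124, 125, 121, 97, 57, 53, 55, 55, 67, 77, 41, 33, 32, 31, 36, 91, 164, 183] far [165, 160, 161, 167, 149, 128, 125, 124, 127, 127]
t8 355 [122, 124, 122, 123, 125, 112, 59, 52, 54, 54, 60, 65, 44, 34, 33, 30, 35, 86, 158, 180] far [166, 164, 162, 167, 163, 125, 120, 124, 120, 121]
s8 280 [151, 152, 154, 156, 157, 135, 129, 128, 128, 127, 127, 130]
s8 300 [79, 76, 81, 77, 151, 154, 127, 128, 130, 132, 132, 130]
s8 370 [153, 155, 157, 161, 159, 151, 160, 144, 133, 135, 135, 135]
[340.42725937 243.14511923] [295.92868738 198.46723871] [[-0.08, 1.67, 0.04, -2.36], [0.04, -1.89, -0.01, -0.43]]
-0.162 [[261.7 240.5]] [[370.9 200.4]]
-0.1 [[292.5 241.6]] [[341.5 199.8]]
0.0918 [[388.7 244.8]] [[250. 198.]]
-0.0351 [[324.9 242.7]] [[310.7 199.2]]
```

Run:
```python
from h import *
np.set_printoptions(precision=4,suppress=True)
def leds(f):
    im=cv2.imread(f);h=cv2.cvtColor(im,cv2.COLOR_BGR2HSV);m=((h[...,0]>45)&(h[...,0]<80)&(h[...,1]>80)).astype(np.uint8)
    k,l,st,c=cv2.connectedComponentsWithStats(m)
    w=h[...,1].astype(float)
    o=[]
    for i in range(1,k):
        if st[i,4]>=8:
            x,y,ww,hh,_=st[i];sl=np.s_[y-2:y+hh+2,x-2:x+ww+2];W=np.clip(w[sl]-60,0,None);yy,xx=np.mgrid[sl]
            o.append([(W*xx).sum()/W.sum(),(W*yy).sum()/W.sum(),st[i,4]])
    return sorted(o)
for a,b in(("scene0","top0"),("s8","t8")):
    A=leds(f"pics/{a}.png");B=leds(f"pics/{b}.png")[::-1]
    print(len(A),len(B))
    for p,q in zip(A,B): print(np.round(p,1),np.round(q,1),*tri(p[:2],q[:2]))
g=lambda f:cv2.cvtColor(cv2.imread(f"pics/{f}.png"),cv2.COLOR_BGR2GRAY)
s0,t0=g("scene0"),g("top0")
for c in(280,300,340,370):print("s0",c,"mouth",s0[246:260,c].tolist(),"far",s0[300:316,c].tolist())
for c in(275,300,355):print("t0",c,"mouth",t0[202:220,c].tolist(),"far",t0[136:150,c].tolist())
```

```text
6 4
[ 6.2 15.3 18. ] [352.1 156.2  27. ] [ 0.7114 -0.2405  0.5758] 0.3967975445311669
[ 7.4 10.4  8. ] [324.1 156.   27. ] [ 0.7144 -0.216   0.5915] 0.4237884400540141
[273.5 293.4  29. ] [295.9 155.9  27. ] [ 0.7366 -0.0632  0.0865] 0.12351287186195814
[306.2 294.3  32. ] [267.5 155.7  28. ] [ 0.7332 -0.0023  0.0863] 0.12393183271270337
5 4
[ 6.3 11.2 34. ] [352.5 149.1  27. ] [ 0.7172 -0.2382  0.5809] 0.39128002855583605
[272.4 295.9  31. ] [324.2 149.   27. ] [ 0.7477 -0.0947  0.084 ] 0.06256759708129675
[305.6 296.8  35. ] [295.8 148.8  27. ] [ 0.7453 -0.0331  0.0838] 0.06279790044181878
[338.9 297.6  40. ] [267.3 148.6  28. ] [0.743  0.0286 0.0839] 0.06289935425212995
s0 280 mouth [154, 158, 169, 170, 162, 146, 123, 124, 125, 127, 124, 124, 127, 128] far [126, 125, 126, 125, 127, 132, 92, 53, 20, 19, 23, 18, 24, 15, 54, 86]
s0 300 mouth [34, 28, 22, 29, 16, 39, 111, 135, 127, 127, 129, 128, 128, 126] far [126, 126, 126, 126, 125, 133, 113, 86, 37, 21, 26, 20, 22, 24, 19, 86]
s0 340 mouth [145, 151, 153, 154, 153, 158, 159, 138, 122, 127, 129, 127, 128, 130] far [129, 130, 130, 129, 130, 131, 132, 114, 88, 37, 26, 19, 22, 23, 22, 7]
s0 370 mouth [147, 146, 149, 154, 155, 152, 152, 148, 136, 129, 131, 132, 126, 128] far [128, 129, 130, 131, 127, 129, 128, 134, 102, 71, 30, 24, 17, 30, 11, 20]
t0 275 mouth [127, 127, 127, 124, 124, 126, 127, 122, 95, 55, 35, 28, 29, 27, 29, 28, 29, 29] far [150, 149, 149, 140, 141, 144, 139, 126, 125, 124, 123, 124, 127, 128]
t0 300 mouth [124, 125, 125, 126, 126, 127, 125, 120, 94, 57, 41, 31, 28, 27, 29, 29, 30, 29] far [145, 150, 154, 154, 157, 154, 142, 130, 125, 127, 126, 127, 125, 124]
t0 355 mouth [116, 116, 115, 116, 117, 118, 118, 119, 104, 57, 46, 29, 29, 29, 28, 29, 31, 29] far [145, 150, 157, 154, 150, 157, 158, 137, 114, 113, 115, 115, 115, 113]
```

Run:
```python
from h import *
np.set_printoptions(precision=4,suppress=True)
exec(open('/dev/stdin').read()) if 0 else None
def leds(f):
    im=cv2.imread(f);h=cv2.cvtColor(im,cv2.COLOR_BGR2HSV);m=((h[...,0]>45)&(h[...,0]<80)&(h[...,1]>80)).astype(np.uint8)
    k,l,st,c=cv2.connectedComponentsWithStats(m);w=h[...,1].astype(float);o=[]
    for i in range(1,k):
        x,y,ww,hh,n=st[i]
        if n>=8 and x>50 and y>100:
            sl=np.s_[y-2:y+hh+2,x-2:x+ww+2];W=np.clip(w[sl]-60,0,None);yy,xx=np.mgrid[sl];o.append([(W*xx).sum()/W.sum(),(W*yy).sum()/W.sum()])
    return sorted(o)
L=[]
for a,b in(("scene0","top0"),("s8","t8")):
    P=np.array([tri(p,q)[0] for p,q in zip(leds(f"pics/{a}.png"),leds(f"pics/{b}.png")[::-1])]);print(P);L.append(P)
def row2(n,u,P,ax): pass
# lid mouth edges near y=-.0042: (scene col,row),(top col,row)
for nm,a,b in(("level340",(340,252.4),(297,210.3)),("raised340",(340,240.9),(296,197.05)),("level far",(340,307.6),(297,142.7)),("raised far",(0,0),(0,0))):
    if a[0]: print(nm,*tri(a,b))
```

```text
[[ 0.7317 -0.1265  0.0722]
 [ 0.7307 -0.0645  0.0722]
 [ 0.7296 -0.0026  0.0722]
 [ 0.7286  0.0594  0.0722]]
[[ 0.7454 -0.1263  0.08  ]
 [ 0.7444 -0.0643  0.08  ]
 [ 0.7432 -0.0023  0.0801]
 [ 0.7422  0.0596  0.0803]]
level340 [ 0.6091 -0.0058  0.0714] 0.0016283829702785693
raised340 [ 0.6293 -0.0047  0.1207] 0.0007529403766179755
level far [ 0.7596 -0.002   0.0708] 0.004093942962597363
```

```bash
sed -i 's/^YAW,TILT=.*/YAW,TILT=.0166,.3316/; s/^BC=.*/BC=np.array([.6222,-.0352,.0958])/' h.py
python3 - <<'E'
from h import *
go((.41,.21,.12),pose(0),False)
E
```

```text
t 22.88 tcp [ 0.4921 -0.0063  0.115 ] open 2.57 F [ 0.4  0.  -2. ] pad 55.0
 turn [0.001 0.32  0.02 ] n 2 | cm before turn [ -7.54 -21.79   2.01] | after turn [ -8.21 -21.63  -0.5 ]
```

>>> drive_tool(moves=[{"gripper": 2, "dp": [-4, 0, -2], "delta_rot": [0, 0, 0]}, {"gripper": 2, "dp": [-3, 0, -4], "delta_rot": [0, 0, 0]}, {"gripper": 2, "dp": [0, 0, 0], "delta_rot": [0, 0.163, 0]}, {"gripper": 2, "dp": [0, 0, 0], "delta_rot": [0, 0.163, 0]}, {"gripper": 2, "dp": [0, -4.5, 0], "delta_rot": [0, 0, 0]}])

```text
time: 23.5
ee_pos: [0.4402, 0.0356, 0.1944]
tcp_rot: [-3.138, -0.026, -0.013]
contact_force: [1.6, 0.5, -1.6]
opening: 0.294
gripper_force: 55.0
```

>>> drive_tool(moves=[{"gripper": 2, "dp": [0, -4.5, 0], "delta_rot": [0, 0, 0]}, {"gripper": 2, "dp": [0, -4.5, 0], "delta_rot": [0, 0, 0]}, {"gripper": 2, "dp": [0, -4.5, 0], "delta_rot": [0, 0, 0]}, {"gripper": 2, "dp": [0, -3.5, 0], "delta_rot": [0, 0, 0]}, {"gripper": 2, "dp": [0, 0, 0], "delta_rot": [0, 0, 0]}])

```text
time: 24.12
ee_pos: [0.4401, 0.2097, 0.1938]
tcp_rot: [-3.14, -0.034, -0.008]
contact_force: [-0.2, -0.3, -2.2]
opening: 0.293
gripper_force: 55.0
```

Run:
```python
from h import *
go((.42,.21,0),pose(0),False)
```

```text
t 24.12 tcp [0.4401 0.2097 0.1938] open 2.57 F [-0.2 -0.3 -2.2] pad 55.0
 turn [-0.002 -0.005  0.022] n 1 | cm before turn [-2.1  -0.04 19.37] | after turn [-2.01 -0.03 19.38]
```

>>> drive_tool(moves=[{"gripper": 2, "dp": [0, 0, 6], "delta_rot": [0, 0, 0]}, {"gripper": 2, "dp": [0, 0, 6], "delta_rot": [0, 0, 0]}, {"gripper": 2, "dp": [0, 0, 5], "delta_rot": [0, 0, 0]}, {"gripper": 2, "dp": [0, 0, 2.8], "delta_rot": [0, 0, 0]}, {"gripper": 2, "dp": [0, 0, 0.5], "delta_rot": [0, 0, 0]}])

```text
time: 24.75
ee_pos: [0.4402, 0.2063, -0.0105]
tcp_rot: [3.14, 0.029, 0.004]
contact_force: [0.0, 1.6, -2.0]
opening: 0.293
gripper_force: 55.0
```

>>> drive_tool(moves=[{"gripper": 2, "dp": [0, 0, 0.5], "delta_rot": [0, 0, 0]}, {"gripper": 2, "dp": [0, 0, 0], "delta_rot": [0, 0, 0]}, {"gripper": 4.2, "dp": [0, 0, 0], "delta_rot": [0, 0, 0]}, {"gripper": 4.2, "dp": [0, 0, 0], "delta_rot": [0, 0, 0]}, {"gripper": 4.2, "dp": [0, 0, 0], "delta_rot": [0, 0, 0]}], grip_force=40)

```text
time: 25.38
ee_pos: [0.4414, 0.2082, -0.0133]
tcp_rot: [-3.139, -0.031, -0.01]
contact_force: [-0.3, -0.3, 0.6]
opening: 0.473
gripper_force: 0.0
```

Run:
```python
from h import *
go((.42,.21,-.026),None,False);carts("scene")
```

```text
t 25.38 tcp [ 0.4414  0.2082 -0.0133] open 4.14 F [-0.3 -0.3  0.6] pad 0.0
 turn [0. 0. 0.] n 0 | cm before turn [-2.14 -0.22  1.25] | after turn [-2.14 -0.22  1.25]
scene label 361 -366 wh 36 60 yaw deg -79.9 grip mm [ 346.8 -287.3]
scene label 506 -242 wh 37 61 yaw deg -15.3 grip mm [ 429.2 -221.2]
scene label 512 208 wh 58 36 yaw deg 2.8 grip mm [431.8 204.4]
scene label 510 362 wh 37 60 yaw deg -18.8 grip mm [434.7 388.2]
```

>>> drive_tool(moves=[{"gripper": 4.2, "dp": [-0.8, 0.1, 0], "delta_rot": [0, 0, 0]}, {"gripper": 4.2, "dp": [0, 0, 0.6], "delta_rot": [0, 0, 0]}, {"gripper": 4.2, "dp": [0, 0, 0.4], "delta_rot": [0, 0, 0]}, {"gripper": 4.2, "dp": [0, 0, 0], "delta_rot": [0, 0, 0]}, {"gripper": 4.2, "dp": [0, 0, 0], "delta_rot": [0, 0, 0]}])

```text
time: 26.05
ee_pos: [0.4332, 0.2068, -0.024]
tcp_rot: [-3.14, -0.03, -0.008]
contact_force: [-0.2, 0.5, 0.0]
opening: 0.48
gripper_force: 0.0
```

>>> drive_tool(moves=[{"gripper": 2, "dp": [0, 0, 0], "delta_rot": [0, 0, 0]}, {"gripper": 2, "dp": [0, 0, 0], "delta_rot": [0, 0, 0]}, {"gripper": 2, "dp": [0, 0, 0], "delta_rot": [0, 0, 0]}, {"gripper": 2, "dp": [0, 0, 0], "delta_rot": [0, 0, 0]}], grip_force=55)

```text
time: 26.55
ee_pos: [0.4333, 0.2069, -0.0238]
tcp_rot: [-3.139, -0.03, -0.009]
contact_force: [-0.4, -0.9, 0.7]
opening: 0.292
gripper_force: 54.9
```

>>> drive_tool(moves=[{"gripper": 2, "dp": [0, 0, -2], "delta_rot": [0, 0, 0]}, {"gripper": 2, "dp": [0, 0, -5], "delta_rot": [0, 0, 0]}, {"gripper": 2, "dp": [0, 0, -5], "delta_rot": [0, 0, 0]}, {"gripper": 2, "dp": [0, 0, -5], "delta_rot": [0, 0, 0]}, {"gripper": 2, "dp": [0, 0, 0], "delta_rot": [0, 0, 0]}])

```text
time: 27.18
ee_pos: [0.434, 0.2081, 0.1499]
tcp_rot: [-3.134, -0.031, -0.017]
contact_force: [-0.0, 0.4, -2.0]
opening: 0.29
gripper_force: 54.9
```

Run:
```python
from h import *
t,M=bay(2,-.16,.003,-.0233,0);print(t);go(t,M,False)
```

```text
[ 0.46381476 -0.00682516  0.12869489]
t 27.18 tcp [0.434  0.2081 0.1499] open 2.54 F [-0.   0.4 -2. ] pad 54.9
 turn [-0.006 -0.342  0.004] n 2 | cm before turn [ 2.53 21.56  2.  ] | after turn [ 3.17 21.54  1.15]
```

>>> drive_tool(moves=[{"gripper": 2, "dp": [0.5, 4.3, 0], "delta_rot": [0, 0, 0]}, {"gripper": 2, "dp": [0.5, 4.3, 0], "delta_rot": [0, 0, 0]}, {"gripper": 2, "dp": [0.5, 4.3, 0], "delta_rot": [0, 0, 0]}, {"gripper": 2, "dp": [0.5, 4.3, 0], "delta_rot": [0, 0, 0]}, {"gripper": 2, "dp": [0.5, 4.3, 0], "delta_rot": [0, 0, 0]}])

```text
time: 27.8
ee_pos: [0.4603, -0.0096, 0.1445]
tcp_rot: [-3.14, -0.03, -0.005]
contact_force: [1.1, 1.1, -1.5]
opening: 0.294
gripper_force: 54.9
```

>>> drive_tool(moves=[{"gripper": 2, "dp": [0, 0, 0], "delta_rot": [0, -0.166, 0]}, {"gripper": 2, "dp": [0, 0, 0], "delta_rot": [0, -0.166, 0]}, {"gripper": 2, "dp": [0, 0, 0], "delta_rot": [0, 0, 0]}, {"gripper": 2, "dp": [0, 0, 0], "delta_rot": [0, 0, 0]}, {"gripper": 2, "dp": [0, 0, 0], "delta_rot": [0, 0, 0]}])

```text
time: 28.42
ee_pos: [0.4608, -0.008, 0.1464]
tcp_rot: [3.099, 0.031, -0.508]
contact_force: [-0.5, 0.2, -3.4]
opening: 0.29
gripper_force: 54.9
```

Run:
```python
from h import *
t,M=bay(2,-.16,.003,-.0238,0);go(t,M,False)
```

```text
t 28.43 tcp [ 0.4608 -0.008   0.1464] open 2.54 F [-0.5  0.2 -3.4] pad 54.9
 turn [-0.001 -0.007  0.004] n 1 | cm before turn [ 0.85 -0.11  1.63] | after turn [ 0.87 -0.11  1.62]
```

>>> drive_tool(moves=[{"gripper": 2, "dp": [0.87, -0.11, 1.55], "delta_rot": [0, -0.007, 0.004]}, {"gripper": 2, "dp": [0, 0, 0], "delta_rot": [0, 0, 0]}, {"gripper": 2, "dp": [0, 0, 0], "delta_rot": [0, 0, 0]}, {"gripper": 2, "dp": [0, 0, 0], "delta_rot": [0, 0, 0]}])

```text
time: 28.92
ee_pos: [0.4648, -0.0068, 0.1287]
tcp_rot: [3.096, 0.024, -0.52]
contact_force: [0.3, -0.7, -2.8]
opening: 0.287
gripper_force: 54.9
```

```bash
cat >> h.py <<'E'
def check(k,x,zg,z=.003):
    """compare scene pixels of cart front face with the model; x: target grip x used"""
    t,M=bay(k,x,z,zg);c,C,s=state();Rb=M@np.diag([1,-1,-1.])
    go(t,M,False)
    e=M.T@(c-t)*[1,-1,-1]  # bay frame error of the tcp
    b=BC+Rb@np.array([0,{1:.093,2:.031,3:-.031,4:-.093}[k],0])
    f=lambda q:proj("scene",Rb@(np.array(q)+e)+b)[0].round(1)
    x0=x+.12
    print("model front top L/R",f([x0,.025,z+.014]),f([x0,-.025,z+.014]),"bot",f([x0,0,z]),"back top",f([x0-.1,0,z+.014]))
    g=cv2.cvtColor(snap("scene"),cv2.COLOR_BGR2GRAY);m=f([x0,0,z+.014]).astype(int)
    for dc in(-8,0,8): print("col",m[0]+dc,"rows",m[1]-9,g[m[1]-9:m[1]+9,m[0]+dc].tolist())
    print("row",m[1]-5,"cols",m[0]-18,g[m[1]-5,m[0]-18:m[0]+19].tolist())
E
python3 -c "
from h import *
check(2,-.16,-.0238)"
```

```text
t 28.93 tcp [ 0.4648 -0.0068  0.1287] open 2.52 F [ 0.3 -0.7 -2.8] pad 54.9
 turn [-0.001  0.001 -0.001] n 1 | cm before turn [-0.09  0.    0.08] | after turn [-0.09  0.    0.08]
model front top L/R [353.2 226.9] [328.5 226.3] bot [340.8 230.1] back top [341.8 186.5]
col 332 rows 217 [184, 183, 198, 203, 212, 178, 138, 127, 127, 135, 97, 50, 46, 69, 140, 158, 147, 149]
col 340 rows 217 [205, 210, 204, 209, 210, 178, 135, 124, 131, 135, 92, 48, 44, 103, 150, 152, 146, 155]
col 348 rows 217 [208, 211, 211, 208, 216, 197, 146, 124, 125, 137, 96, 49, 39, 110, 153, 152, 148, 149]
row 221 cols 322 [82, 83, 87, 86, 83, 84, 73, 126, 128, 121, 212, 214, 208, 210, 210, 210, 211, 216, 210, 212, 209, 211, 207, 207, 211, 216, 216, 199, 142, 126, 134, 95, 79, 68, 96, 179, 182]
```

>>> drive_tool(moves=[{"gripper": 2, "dp": [2, 0, 0], "delta_rot": [0, 0, 0]}, {"gripper": 2, "dp": [1.5, 0, 0], "delta_rot": [0, 0, 0]}, {"gripper": 2, "dp": [1, 0, 0], "delta_rot": [0, 0, 0]}, {"gripper": 2, "dp": [0.5, 0, 0], "delta_rot": [0, 0, 0]}, {"gripper": 2, "dp": [0, 0, 0], "delta_rot": [0, 0, 0]}])

```text
time: 29.6
ee_pos: [0.5119, -0.0062, 0.1116]
tcp_rot: [3.095, 0.024, -0.523]
contact_force: [-1.2, 0.5, -1.8]
opening: 0.293
gripper_force: 54.9
```

```bash
python3 -c "
from h import *
t,M=bay(2,-.03,.003,-.0238);go(t,M,False)"
```

```text
t 29.6 tcp [ 0.5119 -0.0062  0.1116] open 2.57 F [-1.2  0.5 -1.8] pad 54.9
 turn [-0.001  0.003 -0.001] n 1 | cm before turn [ 7.9  -0.02 -0.02] | after turn [ 7.9  -0.01  0.  ]
```

In; slide on.

>>> drive_tool(moves=[{"gripper": 2, "dp": [2, 0, 0], "delta_rot": [0, 0, 0]}, {"gripper": 2, "dp": [2, 0, 0], "delta_rot": [0, 0, 0]}, {"gripper": 2, "dp": [1.5, 0, 0], "delta_rot": [0, 0, 0]}, {"gripper": 2, "dp": [1, 0, 0], "delta_rot": [0, 0, 0]}, {"gripper": 2, "dp": [0, 0, 0], "delta_rot": [0, 0, 0]}])

```text
time: 30.22
ee_pos: [0.5734, -0.0052, 0.0901]
tcp_rot: [3.095, 0.024, -0.523]
contact_force: [-0.4, 0.6, -2.5]
opening: 0.29
gripper_force: 54.9
```

>>> drive_tool(moves=[{"gripper": 2, "dp": [0.7, 0, 0], "delta_rot": [0, 0, 0]}, {"gripper": 2, "dp": [0.5, 0, 0], "delta_rot": [0, 0, 0]}, {"gripper": 2, "dp": [0.4, 0, 0], "delta_rot": [0, 0, 0]}, {"gripper": 2, "dp": [0, 0, 0], "delta_rot": [0, 0, 0]}])

```text
time: 30.72
ee_pos: [0.5861, -0.005, 0.0855]
tcp_rot: [3.094, 0.024, -0.529]
contact_force: [-6.7, 1.1, -0.1]
opening: 0.293
gripper_force: 54.9
```

```bash
python3 -c "
from h import *
t,M=bay(2,-.03,.003,-.0238);go(t,M,False)"
```

```text
t 30.73 tcp [ 0.5861 -0.005   0.0855] open 2.57 F [-6.7  1.1 -0.1] pad 54.9
 turn [-0.001  0.007 -0.001] n 1 | cm before turn [ 0.03 -0.02 -0.06] | after turn [ 0.03 -0.02 -0.05]
```

>>> drive_tool(moves=[{"gripper": 3.6, "dp": [0, 0, 0], "delta_rot": [0, 0, 0]}, {"gripper": 3.6, "dp": [0, 0, 0], "delta_rot": [0, 0, 0]}, {"gripper": 3.6, "dp": [0, 0, -2], "delta_rot": [0, 0, 0]}, {"gripper": 3.6, "dp": [0, 0, -4], "delta_rot": [0, 0, 0]}, {"gripper": 4.2, "dp": [-4, 0, -4], "delta_rot": [0, 0, 0]}])

```text
time: 31.35
ee_pos: [0.5841, -0.0051, 0.1924]
tcp_rot: [3.094, 0.023, -0.525]
contact_force: [0.4, 0.9, 1.5]
opening: 0.456
gripper_force: 0.0
```

>>> drive_tool(moves=[{"gripper": 4.2, "dp": [-5, 0, 0], "delta_rot": [0, 0.165, 0]}, {"gripper": 4.2, "dp": [-5, 0, 0], "delta_rot": [0, 0.165, 0]}, {"gripper": 4.2, "dp": [0, 4, 0], "delta_rot": [0, 0, 0.15]}, {"gripper": 4.2, "dp": [0, 4, 0], "delta_rot": [0, 0, 0.14]}, {"gripper": 4.2, "dp": [0, 0, 0], "delta_rot": [0, 0, 0]}])

```text
time: 31.98
ee_pos: [0.4818, -0.0877, 0.2193]
tcp_rot: [-3.111, 0.435, 0.001]
contact_force: [0.0, 0.2, 1.2]
opening: 0.478
gripper_force: 0.0
```

```bash
python3 -c "
from h import *
carts('scene');carts('top')
go((.4300,-.2212,.03),pose(np.radians(-14.9)),False)"
```

```text
scene label 361 -366 wh 36 59 yaw deg -79.9 grip mm [ 346.9 -287.7]
scene label 506 -243 wh 36 60 yaw deg -14.5 grip mm [ 428.8 -222.6]
scene label 511 362 wh 36 59 yaw deg -19.8 grip mm [435.6 389.5]
scene label 604 -7 wh 58 39 yaw deg 1.3 grip mm [524.   -8.5]
top label 572 -364 wh 61 38 yaw deg 2.3 grip mm [ 492.3 -367. ]
top label 361 -365 wh 36 60 yaw deg -78.6 grip mm [ 345.3 -286.3]
t 32.08 tcp [ 0.4824 -0.0863  0.2184] open 4.16 F [-0.3  0.9  0.3] pad 0.0
 turn [-0.     0.002 -0.014] n 1 | cm before turn [-1.35 14.4  18.84] | after turn [-1.6  14.38 18.84]
```

>>> drive_tool(moves=[{"gripper": 4.2, "dp": [-0.5, 5, 0], "delta_rot": [0, 0, -0.014]}, {"gripper": 4.2, "dp": [-0.5, 5, 0], "delta_rot": [0, 0, 0]}, {"gripper": 4.2, "dp": [-0.5, 4.4, 3], "delta_rot": [0, 0, 0]}, {"gripper": 4.2, "dp": [0, 0, 6], "delta_rot": [0, 0, 0]}, {"gripper": 4.2, "dp": [0, 0, 6], "delta_rot": [0, 0, 0]}])

```text
time: 32.7
ee_pos: [0.4302, -0.2213, 0.0667]
tcp_rot: [3.115, -0.407, -0.003]
contact_force: [1.7, -0.8, -0.5]
opening: 0.48
gripper_force: 0.0
```

>>> drive_tool(moves=[{"gripper": 4.2, "dp": [0, 0, 4], "delta_rot": [0, 0, 0]}, {"gripper": 4.2, "dp": [0, 0, 0], "delta_rot": [0, 0, 0]}, {"gripper": 4.2, "dp": [0, 0, 0], "delta_rot": [0, 0, 0]}])

```text
time: 33.08
ee_pos: [0.4307, -0.221, 0.0291]
tcp_rot: [3.115, -0.405, -0.004]
contact_force: [-0.3, 0.4, 0.3]
opening: 0.476
gripper_force: 0.0
```

```bash
python3 -c "
from h import *
carts('scene')
go((.4300,-.2215,-.0235),pose(np.radians(-14.9)),False)"
```

```text
scene label 506 -242 wh 37 61 yaw deg -14.5 grip mm [ 428.6 -222.2]
scene label 510 362 wh 37 60 yaw deg -18.8 grip mm [434.7 388.2]
scene label 604 -6 wh 58 39 yaw deg 2.8 grip mm [523.6 -10. ]
t 33.12 tcp [ 0.431  -0.2211  0.0296] open 4.21 F [-0.3 -0.2  0.5] pad 0.0
 turn [0.    0.001 0.001] n 1 | cm before turn [-0.08  0.06  5.31] | after turn [-0.09  0.07  5.31]
```

>>> drive_tool(moves=[{"gripper": 4.2, "dp": [-0.1, 0.05, 3], "delta_rot": [0, 0, 0]}, {"gripper": 4.2, "dp": [0, 0, 1.5], "delta_rot": [0, 0, 0]}, {"gripper": 4.2, "dp": [0, 0, 0.8], "delta_rot": [0, 0, 0]}, {"gripper": 4.2, "dp": [0, 0, 0], "delta_rot": [0, 0, 0]}, {"gripper": 4.2, "dp": [0, 0, 0], "delta_rot": [0, 0, 0]}])

```text
time: 33.75
ee_pos: [0.4288, -0.2214, -0.0241]
tcp_rot: [3.115, -0.408, -0.003]
contact_force: [-0.2, -0.2, -1.0]
opening: 0.482
gripper_force: 0.0
```

>>> drive_tool(moves=[{"gripper": 2, "dp": [0, 0, 0], "delta_rot": [0, 0, 0]}, {"gripper": 2, "dp": [0, 0, 0], "delta_rot": [0, 0, 0]}, {"gripper": 2, "dp": [0, 0, 0], "delta_rot": [0, 0, 0]}, {"gripper": 2, "dp": [0, 0, 0], "delta_rot": [0, 0, 0]}], grip_force=55)

```text
time: 34.25
ee_pos: [0.4281, -0.2214, -0.0247]
tcp_rot: [3.115, -0.408, -0.005]
contact_force: [0.3, 2.1, 6.1]
opening: 0.29
gripper_force: 54.9
```

>>> drive_tool(moves=[{"gripper": 2, "dp": [0, 0, -2], "delta_rot": [0, 0, 0]}, {"gripper": 2, "dp": [0, 0, -5], "delta_rot": [0, 0, 0]}, {"gripper": 2, "dp": [0, 0, -5], "delta_rot": [0, 0, 0]}, {"gripper": 2, "dp": [0, 0, -5], "delta_rot": [0, 0, 0]}, {"gripper": 2, "dp": [0, 0, 0], "delta_rot": [0, 0, 0]}])

```text
time: 34.88
ee_pos: [0.4309, -0.2218, 0.1487]
tcp_rot: [3.115, -0.407, 0.006]
contact_force: [0.8, -0.0, -2.2]
opening: 0.291
gripper_force: 54.9
```

```bash
python3 -c "
from h import *
t,M=bay(3,-.16,.003,-.0235);print(t);go(t,M,False)"
```

```text
[ 0.46477881 -0.0688177   0.12850579]
t 34.88 tcp [ 0.4309 -0.2218  0.1487] open 2.55 F [ 0.8 -0.  -2.2] pad 54.9
 turn [-0.046 -0.333 -0.274] n 2 | cm before turn [ -0.67 -15.66   2.01] | after turn [  4.1  -15.24   0.72]
```

>>> drive_tool(moves=[{"gripper": 2, "dp": [0, 0, -1], "delta_rot": [0, 0, -0.139]}, {"gripper": 2, "dp": [0, 0, -1], "delta_rot": [0, 0, -0.139]}, {"gripper": 2, "dp": [0.5, -5.1, 0], "delta_rot": [0, 0, 0]}, {"gripper": 2, "dp": [0.5, -5.1, 0], "delta_rot": [0, 0, 0]}, {"gripper": 2, "dp": [0.5, -5.1, 0], "delta_rot": [0, 0, 0]}])

```text
time: 35.5
ee_pos: [0.4398, -0.0669, 0.1636]
tcp_rot: [-3.141, -0.026, 0.009]
contact_force: [0.4, 0.0, -1.6]
opening: 0.291
gripper_force: 54.9
```

>>> drive_tool(moves=[{"gripper": 2, "dp": [0, 0, 0], "delta_rot": [0, -0.166, 0]}, {"gripper": 2, "dp": [0, 0, 0], "delta_rot": [0, -0.166, 0]}, {"gripper": 2, "dp": [0, 0, 0], "delta_rot": [0, 0, 0]}, {"gripper": 2, "dp": [0, 0, 0], "delta_rot": [0, 0, 0]}, {"gripper": 2, "dp": [0, 0, 0], "delta_rot": [0, 0, 0]}])

```text
time: 36.12
ee_pos: [0.4403, -0.0684, 0.1655]
tcp_rot: [3.096, 0.027, -0.521]
contact_force: [0.2, 0.0, -0.9]
opening: 0.292
gripper_force: 54.9
```

```bash
python3 -c "
from h import *
t,M=bay(3,-.16,.0035,-.0247);go(t,M,False)"
```

```text
t 36.12 tcp [ 0.4403 -0.0684  0.1655] open 2.56 F [ 0.2  0.  -0.9] pad 54.9
 turn [-0.     0.002  0.001] n 1 | cm before turn [3.52 0.09 2.76] | after turn [3.52 0.09 2.77]
```

>>> drive_tool(moves=[{"gripper": 2, "dp": [3.5, 0.09, 1.8], "delta_rot": [0, 0, 0]}, {"gripper": 2, "dp": [0, 0, 0.95], "delta_rot": [0, 0, 0]}, {"gripper": 2, "dp": [0, 0, 0], "delta_rot": [0, 0, 0]}, {"gripper": 2, "dp": [0, 0, 0], "delta_rot": [0, 0, 0]}, {"gripper": 2, "dp": [0, 0, 0], "delta_rot": [0, 0, 0]}])

```text
time: 36.75
ee_pos: [0.4651, -0.0686, 0.1285]
tcp_rot: [3.096, 0.028, -0.521]
contact_force: [0.2, -0.4, -0.7]
opening: 0.293
gripper_force: 54.9
```

```bash
python3 -c "
from h import *
check(3,-.16,-.0247,.0035)"
```

```text
t 36.75 tcp [ 0.4651 -0.0686  0.1285] open 2.57 F [ 0.2 -0.4 -0.7] pad 54.9
 turn [-0.     0.002  0.001] n 1 | cm before turn [-0.03  0.02  0.08] | after turn [-0.03  0.02  0.08]
model front top L/R [322.7 225.8] [298.1 225.3] bot [310.7 229.1] back top [312.8 185.6]
col 302 rows 216 [182, 183, 181, 197, 206, 190, 148, 127, 131, 138, 107, 57, 52, 59, 66, 71, 73, 74]
col 310 rows 216 [204, 206, 209, 207, 208, 214, 168, 122, 130, 136, 108, 61, 45, 78, 122, 134, 132, 130]
col 318 rows 216 [209, 210, 211, 212, 213, 218, 165, 118, 129, 134, 113, 68, 44, 61, 138, 162, 152, 146]
row 220 cols 292 [88, 84, 91, 85, 84, 85, 70, 127, 130, 120, 206, 212, 208, 209, 207, 204, 204, 211, 208, 210, 208, 211, 211, 205, 211, 214, 213, 198, 139, 127, 132, 80, 70, 71, 70, 128, 87]
```

>>> drive_tool(moves=[{"gripper": 2, "dp": [2, 0, 0.03], "delta_rot": [0, 0, 0]}, {"gripper": 2, "dp": [1.5, 0, 0], "delta_rot": [0, 0, 0]}, {"gripper": 2, "dp": [1, 0, 0], "delta_rot": [0, 0, 0]}, {"gripper": 2, "dp": [0.5, 0, 0], "delta_rot": [0, 0, 0]}, {"gripper": 2, "dp": [0, 0, 0], "delta_rot": [0, 0, 0]}])

```text
time: 37.42
ee_pos: [0.512, -0.0678, 0.1103]
tcp_rot: [3.095, 0.027, -0.526]
contact_force: [0.4, 0.6, -2.1]
opening: 0.291
gripper_force: 54.9
```

```bash
python3 -c "
from h import *
t,M=bay(3,-.03,.003,-.0247);go(t,M,False)"
```

```text
t 37.42 tcp [ 0.512  -0.0678  0.1103] open 2.55 F [ 0.4  0.6 -2.1] pad 54.9
 turn [-0.     0.005  0.001] n 1 | cm before turn [ 7.94  0.03 -0.11] | after turn [ 7.94  0.02 -0.07]
```

>>> drive_tool(moves=[{"gripper": 2, "dp": [2, 0, 0], "delta_rot": [0, 0, 0]}, {"gripper": 2, "dp": [2, 0, 0], "delta_rot": [0, 0, 0]}, {"gripper": 2, "dp": [1.5, 0, 0], "delta_rot": [0, 0, 0]}, {"gripper": 2, "dp": [1, 0, 0], "delta_rot": [0, 0, 0]}, {"gripper": 2, "dp": [0, 0, 0], "delta_rot": [0, 0, 0]}])

```text
time: 38.05
ee_pos: [0.5735, -0.0667, 0.0887]
tcp_rot: [3.095, 0.027, -0.526]
contact_force: [-0.3, 1.0, -1.1]
opening: 0.289
gripper_force: 54.9
```

>>> drive_tool(moves=[{"gripper": 2, "dp": [0.7, 0, 0], "delta_rot": [0, 0, 0]}, {"gripper": 2, "dp": [0.5, 0, 0], "delta_rot": [0, 0, 0]}, {"gripper": 2, "dp": [0.4, 0, 0], "delta_rot": [0, 0, 0]}, {"gripper": 2, "dp": [0, 0, 0], "delta_rot": [0, 0, 0]}])

```text
time: 38.55
ee_pos: [0.585, -0.0665, 0.0843]
tcp_rot: [3.093, 0.027, -0.535]
contact_force: [-10.2, 0.2, 3.0]
opening: 0.291
gripper_force: 54.9
```

```bash
python3 -c "
from h import *
t,M=bay(3,-.03,.003,-.0247);go(t,M,False)"
```

```text
t 38.55 tcp [ 0.585  -0.0665  0.0843] open 2.55 F [-10.2   0.2   3. ] pad 54.9
 turn [-0.     0.011  0.001] n 1 | cm before turn [ 0.19  0.03 -0.15] | after turn [ 0.19  0.03 -0.14]
```

>>> drive_tool(moves=[{"gripper": 3.6, "dp": [0, 0, 0], "delta_rot": [0, 0, 0]}, {"gripper": 3.6, "dp": [0, 0, 0], "delta_rot": [0, 0, 0]}, {"gripper": 3.6, "dp": [0, 0, -2], "delta_rot": [0, 0, 0]}, {"gripper": 3.6, "dp": [0, 0, -4], "delta_rot": [0, 0, 0]}, {"gripper": 4.2, "dp": [-4, 0, -4], "delta_rot": [0, 0, 0]}])

```text
time: 39.17
ee_pos: [0.5845, -0.0665, 0.1908]
tcp_rot: [3.094, 0.027, -0.528]
contact_force: [-0.2, -0.1, 0.6]
opening: 0.456
gripper_force: 0.0
```

>>> drive_tool(moves=[{"gripper": 4.2, "dp": [-5, 0, 0], "delta_rot": [0, 0.165, 0]}, {"gripper": 4.2, "dp": [-2, 0, 0], "delta_rot": [0, 0.165, 0]}, {"gripper": 4.2, "dp": [0, 5, 0], "delta_rot": [0, 0, 0]}, {"gripper": 4.2, "dp": [0, 5, 0], "delta_rot": [0, 0, 0]}, {"gripper": 4.2, "dp": [0, 5, 0], "delta_rot": [0, 0, 0]}])

```text
time: 39.8
ee_pos: [0.5197, -0.219, 0.2129]
tcp_rot: [3.141, 0.029, -0.004]
contact_force: [1.0, -0.2, 0.1]
opening: 0.481
gripper_force: 0.0
```

```bash
python3 -c "
from h import *
carts('scene');carts('top')
go((.491,-.366,.03),pose(np.radians(1.8)),False)"
```

```text
scene label 511 362 wh 35 59 yaw deg -19.8 grip mm [435.5 389.3]
scene label 564 393 wh 64 42 yaw deg 2.2 grip mm [484.3 389.7]
scene label 606 -74 wh 56 40 yaw deg 1.8 grip mm [525.5 -76.8]
scene label 604 -7 wh 58 39 yaw deg 1.3 grip mm [524.   -8.5]
t 39.9 tcp [ 0.5193 -0.2214  0.2118] open 4.23 F [-0.   0.2 -0.2] pad 0.0
 turn [ 0.     0.005 -0.017] n 1 | cm before turn [-2.95 14.42 18.2 ] | after turn [-3.29 14.37 18.18]
```

>>> drive_tool(moves=[{"gripper": 4.2, "dp": [-1.1, 5, 0], "delta_rot": [0, 0, -0.017]}, {"gripper": 4.2, "dp": [-1.1, 5, 0], "delta_rot": [0, 0, 0]}, {"gripper": 4.2, "dp": [-1, 4.4, 2], "delta_rot": [0, 0, 0]}, {"gripper": 4.2, "dp": [0, 0, 6], "delta_rot": [0, 0, 0]}, {"gripper": 4.2, "dp": [0, 0, 6], "delta_rot": [0, 0, 0]}])

```text
time: 40.52
ee_pos: [0.4913, -0.3632, 0.0708]
tcp_rot: [3.141, 0.052, -0.005]
contact_force: [0.4, 0.1, -0.6]
opening: 0.483
gripper_force: 0.0
```

>>> drive_tool(moves=[{"gripper": 4.2, "dp": [0, 0, 4], "delta_rot": [0, 0, 0]}, {"gripper": 4.2, "dp": [0, 0, 0], "delta_rot": [0, 0, 0]}, {"gripper": 4.2, "dp": [0, 0, 0], "delta_rot": [0, 0, 0]}])

```text
time: 40.9
ee_pos: [0.492, -0.363, 0.0334]
tcp_rot: [3.14, 0.056, -0.006]
contact_force: [0.3, -0.5, 0.7]
opening: 0.476
gripper_force: 0.0
```

```bash
python3 -c "
from h import *
go((.491,-.3665,-.0235),pose(np.radians(1.8)),False)
a=snap('scene');x,y=proj('scene',[.52,-.366,.02])[0].astype(int);cv2.imwrite('pics/c12.png',cv2.resize(a[y-50:y+50,x-50:x+50],(500,500),interpolation=2))
print(x,y)"
```

```text
t 40.9 tcp [ 0.492  -0.363   0.0334] open 4.17 F [ 0.3 -0.5  0.7] pad 0.0
 turn [0.001 0.004 0.004] n 1 | cm before turn [-0.1   0.34  5.69] | after turn [-0.12  0.35  5.69]
184 237
```

View pics/c12.png

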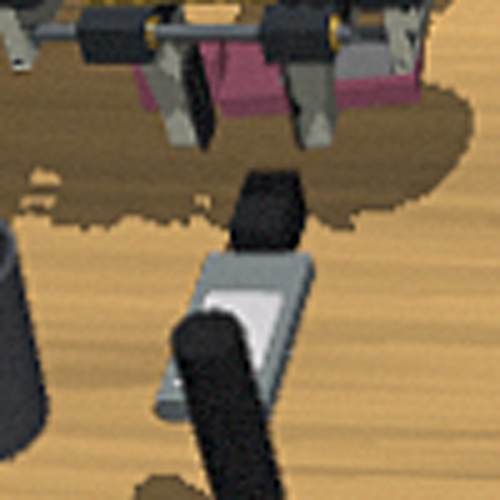

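```bash
python3 -c "
from h import *
f=lambda x,y:(134+x/5-.4,187+y/5-.4)
for n,p,z in(('backL',(208,255),.014),('backR',(315,255),.014),('frontL',(156,405),.014),('hT L',(247,172),.03),('hT R',(300,174),.03),('front hT L',(236,222),.03),('front hT R',(300,222),.03)): print(n,onz('scene',[f(*p)],z).round(4))
print('x-dir',proj('scene',[[.49,-.366,.014],[.61,-.366,.014]]))
carts('top')
b=snap('top');hsv=cv2.cvtColor(b,cv2.COLOR_BGR2HSV)
print(proj('top',[[.49,-.366,.03],[.57,-.364,.014]]).round())
"
```

```text
backL [[ 0.5158 -0.391   0.014 ]]
backR [[ 0.5132 -0.3404  0.014 ]]
frontL [[ 0.6159 -0.3863  0.014 ]]
hT L [[ 0.4736 -0.3807  0.03  ]]
hT R [[ 0.4738 -0.3548  0.03  ]]
front hT L [[ 0.5102 -0.376   0.03  ]]
front hT R [[ 0.5086 -0.3459  0.03  ]]
x-dir [[188.43045424 230.82244121]
 [174.50890487 266.09838053]]
[[455. 268.]
 [451. 234.]]
```

>>> drive_tool(moves=[{"gripper": 4.2, "dp": [0.05, 0.35, 3], "delta_rot": [0, 0, -0.008]}, {"gripper": 4.2, "dp": [0, 0, 1.8], "delta_rot": [0, 0, 0]}, {"gripper": 4.2, "dp": [0, 0, 0.8], "delta_rot": [0, 0, 0]}, {"gripper": 4.2, "dp": [0, 0, 0], "delta_rot": [0, 0, 0]}, {"gripper": 4.2, "dp": [0, 0, 0], "delta_rot": [0, 0, 0]}])

```text
time: 41.68
ee_pos: [0.4914, -0.3662, -0.0237]
tcp_rot: [3.141, 0.067, -0.007]
contact_force: [0.6, -0.6, 0.7]
opening: 0.479
gripper_force: 0.0
```

>>> drive_tool(moves=[{"gripper": 2, "dp": [0, 0, 0], "delta_rot": [0, 0, 0]}, {"gripper": 2, "dp": [0, 0, 0], "delta_rot": [0, 0, 0]}, {"gripper": 2, "dp": [0, 0, 0], "delta_rot": [0, 0, 0]}, {"gripper": 2, "dp": [0, 0, 0], "delta_rot": [0, 0, 0]}], grip_force=55)

```text
time: 42.18
ee_pos: [0.4911, -0.3661, -0.024]
tcp_rot: [-3.141, -0.067, 0.008]
contact_force: [-0.3, 1.4, 4.6]
opening: 0.291
gripper_force: 54.9
```

>>> drive_tool(moves=[{"gripper": 2, "dp": [0, 0, -2], "delta_rot": [0, 0, 0]}, {"gripper": 2, "dp": [-2, 0, -5], "delta_rot": [0, 0, 0]}, {"gripper": 2, "dp": [-2, 0, -5], "delta_rot": [0, 0, 0]}, {"gripper": 2, "dp": [-2, 0, -5], "delta_rot": [0, 0, 0]}, {"gripper": 2, "dp": [0, 0, -2], "delta_rot": [0, 0, 0]}])

```text
time: 42.8
ee_pos: [0.4316, -0.369, 0.1691]
tcp_rot: [3.14, 0.066, -0.003]
contact_force: [0.2, -0.4, -1.9]
opening: 0.291
gripper_force: 54.9
```

```bash
python3 -c "
from h import *
t,M=bay(4,-.16,.003,-.0235);print(t);go(t,M,False)"
```

```text
[ 0.46580796 -0.13080916  0.12850579]
t 42.8 tcp [ 0.4316 -0.369   0.1691] open 2.55 F [ 0.2 -0.4 -1.9] pad 54.9
 turn [ 0.005 -0.329  0.025] n 2 | cm before turn [  4.43 -23.66   4.03] | after turn [  4.93 -23.76   2.6 ]
```

>>> drive_tool(moves=[{"gripper": 2, "dp": [0.2, -4.75, 0], "delta_rot": [0, 0, 0.012]}, {"gripper": 2, "dp": [0.2, -4.75, 0], "delta_rot": [0, 0, 0.013]}, {"gripper": 2, "dp": [0.2, -4.75, 0], "delta_rot": [0, 0, 0]}, {"gripper": 2, "dp": [0.2, -4.75, 0], "delta_rot": [0, 0, 0]}, {"gripper": 2, "dp": [0.2, -4.75, 0], "delta_rot": [0, 0, 0]}])

```text
time: 43.42
ee_pos: [0.4352, -0.1294, 0.1656]
tcp_rot: [-3.141, -0.027, 0.01]
contact_force: [-0.3, 0.4, -1.9]
opening: 0.292
gripper_force: 54.9
```

>>> drive_tool(moves=[{"gripper": 2, "dp": [0, 0, 0], "delta_rot": [0, -0.166, 0]}, {"gripper": 2, "dp": [0, 0, 0], "delta_rot": [0, -0.165, 0]}, {"gripper": 2, "dp": [0, 0, 0], "delta_rot": [0, 0, 0]}, {"gripper": 2, "dp": [0, 0, 0], "delta_rot": [0, 0, 0]}, {"gripper": 2, "dp": [0, 0, 0], "delta_rot": [0, 0, 0]}])

```text
time: 44.05
ee_pos: [0.4355, -0.1311, 0.1667]
tcp_rot: [3.095, 0.027, -0.522]
contact_force: [-0.7, 0.1, -1.0]
opening: 0.292
gripper_force: 54.9
```

```bash
python3 -c "
from h import *
t,M=bay(4,-.16,.0035,-.0239);go(t,M,False)"
```

```text
t 44.05 tcp [ 0.4355 -0.1311  0.1667] open 2.56 F [-0.7  0.1 -1. ] pad 54.9
 turn [-0.     0.003  0.001] n 1 | cm before turn [4.12 0.03 2.6 ] | after turn [4.11 0.02 2.61]
```

>>> drive_tool(moves=[{"gripper": 2, "dp": [4.1, 0.02, 1.7], "delta_rot": [0, 0, 0]}, {"gripper": 2, "dp": [0, 0, 0.95], "delta_rot": [0, 0, 0]}, {"gripper": 2, "dp": [0, 0, 0], "delta_rot": [0, 0, 0]}, {"gripper": 2, "dp": [0, 0, 0], "delta_rot": [0, 0, 0]}, {"gripper": 2, "dp": [0, 0, 0], "delta_rot": [0, 0, 0]}])

```text
time: 44.68
ee_pos: [0.4661, -0.1306, 0.1285]
tcp_rot: [3.095, 0.027, -0.523]
contact_force: [0.3, 0.8, -1.2]
opening: 0.293
gripper_force: 54.9
```

```bash
python3 -c "
from h import *
check(4,-.16,-.0239,.0035)"
```

```text
t 44.67 tcp [ 0.4661 -0.1306  0.1285] open 2.57 F [ 0.3  0.8 -1.2] pad 54.9
 turn [-0.     0.003  0.001] n 1 | cm before turn [-0.02  0.02 -0.  ] | after turn [-0.02  0.02 -0.  ]
model front top L/R [292.3 225.3] [267.8 224.8] bot [280.7 228.6] back top [283.8 185.2]
col 272 rows 216 [205, 202, 209, 213, 193, 150, 124, 130, 137, 99, 53, 54, 63, 80, 81, 76, 74, 76]
col 280 rows 216 [209, 210, 209, 213, 220, 163, 115, 128, 136, 108, 64, 53, 61, 70, 140, 155, 143, 149]
col 288 rows 216 [200, 202, 186, 182, 169, 143, 130, 130, 134, 122, 82, 47, 63, 146, 167, 150, 146, 148]
row 220 cols 262 [81, 88, 83, 82, 79, 75, 125, 131, 134, 183, 193, 193, 195, 193, 206, 214, 220, 219, 220, 215, 218, 217, 216, 218, 219, 221, 169, 132, 127, 140, 90, 81, 83, 88, 88, 85, 87]
```

>>> drive_tool(moves=[{"gripper": 2, "dp": [2, 0, 0], "delta_rot": [0, 0, 0]}, {"gripper": 2, "dp": [1.5, 0, 0], "delta_rot": [0, 0, 0]}, {"gripper": 2, "dp": [1, 0, 0], "delta_rot": [0, 0, 0]}, {"gripper": 2, "dp": [0.5, 0, 0], "delta_rot": [0, 0, 0]}, {"gripper": 2, "dp": [0, 0, 0], "delta_rot": [0, 0, 0]}])

```text
time: 45.35
ee_pos: [0.5131, -0.1298, 0.1104]
tcp_rot: [3.094, 0.027, -0.527]
contact_force: [0.3, -0.8, -1.4]
opening: 0.293
gripper_force: 54.9
```

```bash
python3 -c "
from h import *
t,M=bay(4,-.03,.003,-.0239);go(t,M,False)"
```

```text
t 45.35 tcp [ 0.5131 -0.1298  0.1104] open 2.56 F [ 0.3 -0.8 -1.4] pad 54.9
 turn [-0.     0.006  0.001] n 1 | cm before turn [ 7.94  0.03 -0.18] | after turn [ 7.94  0.03 -0.13]
```

>>> drive_tool(moves=[{"gripper": 2, "dp": [2, 0, -0.1], "delta_rot": [0, 0, 0]}, {"gripper": 2, "dp": [2, 0, 0], "delta_rot": [0, 0, 0]}, {"gripper": 2, "dp": [1.5, 0, 0], "delta_rot": [0, 0, 0]}, {"gripper": 2, "dp": [1, 0, 0], "delta_rot": [0, 0, 0]}, {"gripper": 2, "dp": [0, 0, 0], "delta_rot": [0, 0, 0]}])

```text
time: 45.98
ee_pos: [0.5747, -0.1287, 0.0899]
tcp_rot: [3.094, 0.027, -0.527]
contact_force: [-0.7, -0.1, -2.1]
opening: 0.293
gripper_force: 54.9
```

>>> drive_tool(moves=[{"gripper": 2, "dp": [0.7, 0, 0], "delta_rot": [0, 0, 0]}, {"gripper": 2, "dp": [0.5, 0, 0], "delta_rot": [0, 0, 0]}, {"gripper": 2, "dp": [0.4, 0, 0], "delta_rot": [0, 0, 0]}, {"gripper": 2, "dp": [0, 0, 0], "delta_rot": [0, 0, 0]}])

```text
time: 46.48
ee_pos: [0.5875, -0.1288, 0.0853]
tcp_rot: [3.093, 0.027, -0.534]
contact_force: [-6.6, -0.5, 2.1]
opening: 0.294
gripper_force: 54.9
```

```bash
python3 -c "
from h import *
t,M=bay(4,-.03,.003,-.0239);go(t,M,False)"
```

```text
t 46.48 tcp [ 0.5875 -0.1288  0.0853] open 2.58 F [-6.6 -0.5  2.1] pad 54.9
 turn [0.    0.01  0.001] n 1 | cm before turn [ 0.08 -0.   -0.09] | after turn [ 0.09 -0.   -0.09]
```

>>> drive_tool(moves=[{"gripper": 3.6, "dp": [0, 0, 0], "delta_rot": [0, 0, 0]}, {"gripper": 3.6, "dp": [0, 0, 0], "delta_rot": [0, 0, 0]}, {"gripper": 3.6, "dp": [0, 0, -2], "delta_rot": [0, 0, 0]}, {"gripper": 3.6, "dp": [0, 0, -4], "delta_rot": [0, 0, 0]}, {"gripper": 4.2, "dp": [-4, 0, -4], "delta_rot": [0, 0, 0]}])

```text
time: 47.1
ee_pos: [0.5859, -0.1284, 0.1918]
tcp_rot: [3.094, 0.028, -0.53]
contact_force: [0.7, 0.1, 0.7]
opening: 0.462
gripper_force: 0.0
```

>>> drive_tool(moves=[{"gripper": 4.2, "dp": [-5, 0, 0], "delta_rot": [0, 0.165, 0]}, {"gripper": 4.2, "dp": [-5, 0, 0], "delta_rot": [0, 0.165, 0]}, {"gripper": 4.2, "dp": [0, -6, 0], "delta_rot": [0, 0, 0]}, {"gripper": 4.2, "dp": [0, -6, 0], "delta_rot": [0, 0, 0]}, {"gripper": 4.2, "dp": [0, -6, 0], "delta_rot": [0, 0, 0]}])

```text
time: 47.72
ee_pos: [0.4855, 0.0514, 0.2194]
tcp_rot: [-3.139, -0.027, 0.005]
contact_force: [1.1, 0.3, -0.3]
opening: 0.48
gripper_force: 0.0
```

>>> drive_tool(moves=[{"gripper": 4.2, "dp": [0, -6, 0], "delta_rot": [0, 0, 0]}, {"gripper": 4.2, "dp": [0, -6, 0], "delta_rot": [0, 0, 0]}, {"gripper": 4.2, "dp": [0, 0, 0], "delta_rot": [0, 0, 0.178]}, {"gripper": 4.2, "dp": [0, 0, 0], "delta_rot": [0, 0, 0.178]}, {"gripper": 4.2, "dp": [0, 0, 0], "delta_rot": [0, 0, 0]}])

```text
time: 48.35
ee_pos: [0.4836, 0.1702, 0.2182]
tcp_rot: [3.097, -0.526, -0.009]
contact_force: [0.4, 0.4, 0.2]
opening: 0.474
gripper_force: 0.0
```

```bash
python3 -c "
from h import *
carts('scene');carts('top')
go((.4365,.389,.03),pose(np.radians(-19.3)),False)"
```

```text
scene label 361 -366 wh 36 60 yaw deg -79.9 grip mm [ 346.8 -287.3]
scene label 608 -144 wh 58 40 yaw deg 3.1 grip mm [ 527.7 -148.5]
scene label 605 -74 wh 55 41 yaw deg 3.0 grip mm [525.6 -78.3]
scene label 603 -6 wh 58 39 yaw deg 2.8 grip mm [523.6 -10. ]
top label 361 -365 wh 36 59 yaw deg -80.2 grip mm [ 347.8 -285.8]
t 48.45 tcp [0.4836 0.1698 0.2181] open 4.2 F [ 0.3 -0.2  0.2] pad 0.0
 turn [0.001 0.006 0.002] n 1 | cm before turn [-11.53 -19.19  18.86] | after turn [-11.69 -19.14  18.81]
```

```bash
python3 -c "
from h import *
print(proj('scene',[[.513,.363,.014],[.4365,.389,.03]]).round(),proj('top',[[.513,.363,.014],[.4365,.389,.03]]).round())
for n,hi in(('scene',(400,190,560,300)),('top',(60,200,260,330))):
    im=snap(n);hsv=cv2.cvtColor(im,cv2.COLOR_BGR2HSV)
    m=((hsv[...,1]<50)&(hsv[...,2]>150)).astype(np.uint8)
    k,l,st,c=cv2.connectedComponentsWithStats(m)
    for i in range(1,k):
        if st[i,4]>60 and hi[0]<c[i][0]<hi[2] and hi[1]<c[i][1]<hi[3]: print(n,st[i],c[i].round(1),onz(n,[c[i]],.014).round(3))
"
```

```text
[[502. 248.]
 [507. 222.]] [[133. 253.]
 [118. 287.]]
scene [539 235  28  39 401] [556.7 253.2] [[0.525 0.489 0.014]]
scene [505 252  25  24 324] [518.8 262.6] [[0.56  0.392 0.014]]
```

>>> drive_tool(moves=[{"gripper": 4.2, "dp": [0, 6, 0], "delta_rot": [0, 0, 0]}, {"gripper": 4.2, "dp": [0, 6, 0], "delta_rot": [0, 0, 0]}, {"gripper": 4.2, "dp": [0, 6, 0], "delta_rot": [0, 0, 0]}, {"gripper": 4.2, "dp": [0, 6, 0], "delta_rot": [0, 0, 0]}, {"gripper": 4.2, "dp": [0, 6, 0], "delta_rot": [0, 0, 0]}])

```text
time: 49.18
ee_pos: [0.383, -0.1149, 0.2189]
tcp_rot: [3.097, -0.525, -0.008]
contact_force: [1.1, -0.4, 0.2]
opening: 0.477
gripper_force: 0.0
```

```bash
python3 -c "
from h import *
carts('scene');carts('top')
im=snap('top','t20.png');hsv=cv2.cvtColor(im,cv2.COLOR_BGR2HSV)
m=((hsv[...,1]<60)|(hsv[...,2]<45)).astype(np.uint8)
k,l,st,c=cv2.connectedComponentsWithStats(m)
for i in range(1,k):
    if 200<st[i,4]<5000 and c[i][0]<260 and c[i][1]>150: print(st[i],c[i].round(1),onz('top',[c[i]],.01).round(3))
"
```

```text
scene label 361 -366 wh 36 60 yaw deg -79.9 grip mm [ 346.8 -287.3]
scene label 608 -144 wh 58 40 yaw deg 3.1 grip mm [ 527.7 -148.5]
scene label 606 -74 wh 56 40 yaw deg 2.1 grip mm [525.6 -77.1]
scene label 603 -6 wh 58 39 yaw deg 2.8 grip mm [523.6 -10. ]
[  80  176   46   36 1025] [103.5 194.3] [[0.648 0.438 0.01 ]]
[   0  201   26  172 2532] [  8.7 275.4] [[0.458 0.646 0.01 ]]
[  95  217   48   61 1253] [118.4 246. ] [[0.53  0.398 0.01 ]]
```

```bash
python3 -c "
from h import *
im=cv2.imread('pics/t20.png');hsv=cv2.cvtColor(im,cv2.COLOR_BGR2HSV)
def rect(m,z,lab):
    p=np.argwhere(m)[:,::-1].astype(np.float32);q=(onz('top',p,z)[:,:2]*1000).astype(np.float32)
    r=cv2.minAreaRect(q);B=cv2.boxPoints(r);e=max((B[1]-B[0],B[2]-B[1]),key=np.linalg.norm)
    e=e/np.linalg.norm(e);e=e if e[0]>0 else -e
    print(lab,len(p),np.round(r[0],1),np.round(r[1],1),'yaw',np.degrees(np.arctan2(e[1],e[0])).round(1),'mean',q.mean(0).round(1))
m=((hsv[...,1]<60)|(hsv[...,2]<45)).astype(np.uint8);k,l,st,c=cv2.connectedComponentsWithStats(m)
i=l[246,118];M=l==i
rect(M,.01,'all');v=hsv[...,2]
for th in(120,140,160,175):
    mm=(M&(v>th)&(hsv[...,1]<60)).astype(np.uint8);k2,l2,s2,c2=cv2.connectedComponentsWithStats(mm)
    j=1+np.argmax(s2[1:,4]);rect(l2==j,.014,'lab%d'%th)
D=(M&(v<50)).astype(np.uint8);k2,l2,s2,c2=cv2.connectedComponentsWithStats(D);j=1+np.argmax(s2[1:,4]);rect(l2==j,.028,'dark')
"
```

```text
all 1253 [524.2 401.1] [ 52.1 141.7] yaw -27.6 mean [529.7 398.5]
lab120 816 [540.3 393. ] [48.5 92.1] yaw -27.5 mean [538.8 393. ]
lab140 768 [540.8 393.1] [47.7 91.2] yaw -27.5 mean [538.5 393.5]
lab160 586 [540.8 394.4] [45.9 90.8] yaw -28.6 mean [546.1 392.3]
lab175 429 [552.  387.2] [39.4 61.8] yaw -27.5 mean [549.7 387.9]
dark 260 [480.3 418.2] [31.5 41.9] yaw -28.3 mean [480.2 418.2]
```

```bash
python3 -c "
from h import *
go((.4803,.4243,.03),pose(np.radians(-27.6)),False)"
```

```text
t 49.33 tcp [ 0.3827 -0.1156  0.2188] open 4.2 F [1.  0.5 1. ] pad 0.0
 turn [0.002 0.005 0.14 ] n 1 | cm before turn [ -8.8  -54.17  18.85] | after turn [-16.37 -52.37  18.88]
```

>>> drive_tool(moves=[{"gripper": 4.2, "dp": [-1.6, -5.2, 0], "delta_rot": [0, 0.005, 0.14]}, {"gripper": 4.2, "dp": [-1.6, -5.2, 0], "delta_rot": [0, 0, 0]}, {"gripper": 4.2, "dp": [-1.6, -5.2, 0], "delta_rot": [0, 0, 0]}, {"gripper": 4.2, "dp": [-1.6, -5.2, 0], "delta_rot": [0, 0, 0]}, {"gripper": 4.2, "dp": [-1.6, -5.2, 0], "delta_rot": [0, 0, 0]}])

```text
time: 49.95
ee_pos: [0.4231, 0.1552, 0.2183]
tcp_rot: [3.055, -0.726, -0.002]
contact_force: [1.3, -0.4, 0.0]
opening: 0.479
gripper_force: 0.0
```

>>> drive_tool(moves=[{"gripper": 4.2, "dp": [-1.6, -5.2, 0], "delta_rot": [0, 0, 0]}, {"gripper": 4.2, "dp": [-1.6, -5.2, 0], "delta_rot": [0, 0, 0]}, {"gripper": 4.2, "dp": [-1.6, -5.2, 0], "delta_rot": [0, 0, 0]}, {"gripper": 4.2, "dp": [-1.6, -5.2, 0], "delta_rot": [0, 0, 0]}, {"gripper": 4.2, "dp": [-1.6, -5.2, 0], "delta_rot": [0, 0, 0]}])

```text
time: 50.58
ee_pos: [0.469, 0.4233, 0.2172]
tcp_rot: [3.054, -0.726, -0.003]
contact_force: [0.8, -0.3, -0.0]
opening: 0.478
gripper_force: 0.0
```

>>> drive_tool(moves=[{"gripper": 4.2, "dp": [0, 0, 6], "delta_rot": [0, 0, 0]}, {"gripper": 4.2, "dp": [0, 0, 6], "delta_rot": [0, 0, 0]}, {"gripper": 4.2, "dp": [0, 0, 5], "delta_rot": [0, 0, 0]}, {"gripper": 4.2, "dp": [0, 0, 0], "delta_rot": [0, 0, 0]}, {"gripper": 4.2, "dp": [0, 0, 0], "delta_rot": [0, 0, 0]}])

```text
time: 51.2
ee_pos: [0.4698, 0.4216, 0.0493]
tcp_rot: [3.056, -0.728, -0.001]
contact_force: [0.4, 0.4, 0.2]
opening: 0.481
gripper_force: 0.0
```

```bash
python3 -c "
from h import *
go((.4803,.4243,-.0235),pose(np.radians(-27.6)),False)
# fresh check of handle (dark) in scene
print(proj('scene',[[.4803,.4243,.03],[.551,.387,.014]]).round(1))
g=cv2.cvtColor(snap('scene'),cv2.COLOR_BGR2GRAY);p=proj('scene',[.4803,.4243,.03])[0].astype(int)
print(p,g[p[1],p[0]-22:p[0]+23].tolist(),g[p[1]+4,p[0]-22:p[0]+23].tolist())"
```

```text
t 51.2 tcp [0.4698 0.4216 0.0493] open 4.22 F [0.4 0.4 0.2] pad 0.0
 turn [0.    0.    0.014] n 1 | cm before turn [ 0.82 -0.71  7.28] | after turn [ 0.8  -0.72  7.28]
[[526.1 234.2]
 [515.5 259.6]]
[526 234] [81, 76, 78, 76, 75, 77, 75, 79, 76, 78, 79, 62, 45, 78, 81, 85, 78, 78, 79, 87, 86, 85, 81, 84, 82, 85, 82, 53, 108, 138, 132, 130, 129, 134, 128, 132, 129, 131, 130, 129, 131, 127, 130, 130, 131] [80, 78, 81, 78, 81, 79, 81, 81, 82, 82, 64, 34, 44, 46, 37, 33, 38, 54, 63, 72, 77, 83, 81, 86, 72, 63, 60, 128, 156, 152, 150, 147, 148, 148, 148, 149, 146, 148, 147, 145, 147, 150, 149, 146, 152]
```

>>> drive_tool(moves=[{"gripper": 4.4, "dp": [0.8, -0.72, 3], "delta_rot": [0, 0, 0.012]}, {"gripper": 4.4, "dp": [0, 0, 1.5], "delta_rot": [0, 0, 0]}, {"gripper": 4.4, "dp": [0, 0, 1], "delta_rot": [0, 0, 0]}, {"gripper": 4.4, "dp": [0, 0, 0], "delta_rot": [0, 0, 0]}])

```text
time: 51.75
ee_pos: [0.4791, 0.4226, -0.0075]
tcp_rot: [3.049, -0.748, -0.003]
contact_force: [0.1, -0.2, -0.4]
opening: 0.499
gripper_force: 0.0
```

>>> drive_tool(moves=[{"gripper": 4.4, "dp": [0, 0, 1], "delta_rot": [0, 0, 0]}, {"gripper": 4.4, "dp": [0, 0, 0.75], "delta_rot": [0, 0, 0]}, {"gripper": 4.4, "dp": [0, 0, 0], "delta_rot": [0, 0, 0]}, {"gripper": 4.4, "dp": [0, 0, 0], "delta_rot": [0, 0, 0]}])

```text
time: 52.25
ee_pos: [0.4794, 0.4228, -0.025]
tcp_rot: [3.049, -0.749, -0.003]
contact_force: [0.4, -0.2, 0.7]
opening: 0.503
gripper_force: 0.0
```

>>> drive_tool(moves=[{"gripper": 2, "dp": [0, 0, 0], "delta_rot": [0, 0, 0]}, {"gripper": 2, "dp": [0, 0, 0], "delta_rot": [0, 0, 0]}, {"gripper": 2, "dp": [0, 0, 0], "delta_rot": [0, 0, 0]}, {"gripper": 2, "dp": [0, 0, 0], "delta_rot": [0, 0, 0]}, {"gripper": 2, "dp": [0, 0, 0], "delta_rot": [0, 0, 0]}], grip_force=55)

```text
time: 52.88
ee_pos: [0.4795, 0.4229, -0.0248]
tcp_rot: [3.049, -0.749, -0.003]
contact_force: [-0.5, 1.5, 2.5]
opening: 0.294
gripper_force: 54.8
```

>>> drive_tool(moves=[{"gripper": 2, "dp": [0, 0, -2], "delta_rot": [0, 0, 0]}, {"gripper": 2, "dp": [-1, 0, -5], "delta_rot": [0, 0, 0]}, {"gripper": 2, "dp": [-4, 0, -5], "delta_rot": [0, 0, 0]}, {"gripper": 2, "dp": [-3, 0, -5], "delta_rot": [0, 0, 0]}, {"gripper": 2, "dp": [0, 0, -3], "delta_rot": [0, 0, 0]}])

```text
time: 53.5
ee_pos: [0.4083, 0.4609, 0.1765]
tcp_rot: [-3.051, 0.746, 0.003]
contact_force: [0.2, -0.3, -2.5]
opening: 0.295
gripper_force: 54.8
```

```bash
python3 -c "
from h import *
t,M=bay(1,-.16,.0035,-.0249);print(t);go(t,M,False);go(t,pose(YAW),False)"
```

```text
[0.46242754 0.05516035 0.12765482]
t 53.5 tcp [0.4083 0.4609 0.1765] open 2.58 F [ 0.2 -0.3 -2.5] pad 54.8
 turn [-0.083 -0.323 -0.491] n 3 | cm before turn [23.53 33.5   4.84] | after turn [ 6.07 40.66  3.07]
t 53.5 tcp [0.4083 0.4609 0.1765] open 2.58 F [ 0.2 -0.3 -2.5] pad 54.8
 turn [-0.     0.002 -0.496] n 3 | cm before turn [23.53 33.5   4.84] | after turn [ 4.74 40.66  4.88]
```

>>> drive_tool(moves=[{"gripper": 2, "dp": [0, 0, 0], "delta_rot": [0, 0, -0.165]}, {"gripper": 2, "dp": [0, 0, 0], "delta_rot": [0, 0, -0.165]}, {"gripper": 2, "dp": [0, 0, 0], "delta_rot": [0, 0, -0.165]}, {"gripper": 2, "dp": [0.2, 5.1, 0], "delta_rot": [0, 0, 0]}, {"gripper": 2, "dp": [0.2, 5.1, 0], "delta_rot": [0, 0, 0]}])

```text
time: 54.12
ee_pos: [0.4143, 0.356, 0.1729]
tcp_rot: [3.138, 0.022, -0.006]
contact_force: [0.5, -0.5, -2.0]
opening: 0.294
gripper_force: 54.8
```

>>> drive_tool(moves=[{"gripper": 2, "dp": [0.2, 5.1, 0], "delta_rot": [0, 0, 0]}, {"gripper": 2, "dp": [0.2, 5.1, 0], "delta_rot": [0, 0, 0]}, {"gripper": 2, "dp": [0.2, 5.1, 0], "delta_rot": [0, 0, 0]}, {"gripper": 2, "dp": [0.2, 5.1, 0], "delta_rot": [0, 0, 0]}, {"gripper": 2, "dp": [0.2, 5.1, 0], "delta_rot": [0, 0, 0]}])

```text
time: 54.75
ee_pos: [0.4276, 0.1009, 0.174]
tcp_rot: [3.14, 0.021, -0.005]
contact_force: [0.7, 0.2, -1.9]
opening: 0.292
gripper_force: 54.8
```

>>> drive_tool(moves=[{"gripper": 2, "dp": [0, 5, 0], "delta_rot": [0, 0, 0]}, {"gripper": 2, "dp": [0, 0, 0], "delta_rot": [0, -0.166, 0]}, {"gripper": 2, "dp": [0, 0, 0], "delta_rot": [0, -0.165, 0]}, {"gripper": 2, "dp": [0, 0, 0], "delta_rot": [0, 0, 0]}, {"gripper": 2, "dp": [0, 0, 0], "delta_rot": [0, 0, 0]}])

```text
time: 55.38
ee_pos: [0.4288, 0.0525, 0.1735]
tcp_rot: [3.093, 0.019, -0.522]
contact_force: [-0.8, -0.3, -1.6]
opening: 0.29
gripper_force: 54.8
```

```bash
python3 -c "
from h import *
t,M=bay(1,-.16,.0035,-.0249);go(t,M,False)"
```

```text
t 55.38 tcp [0.4288 0.0525 0.1735] open 2.54 F [-0.8 -0.3 -1.6] pad 54.8
 turn [ 0.001  0.003 -0.005] n 1 | cm before turn [ 4.69 -0.24  3.22] | after turn [ 4.68 -0.21  3.24]
```

>>> drive_tool(moves=[{"gripper": 2, "dp": [4.65, -0.22, 2.2], "delta_rot": [0, 0, -0.005]}, {"gripper": 2, "dp": [0, 0, 1], "delta_rot": [0, 0, 0]}, {"gripper": 2, "dp": [0, 0, 0], "delta_rot": [0, 0, 0]}, {"gripper": 2, "dp": [0, 0, 0], "delta_rot": [0, 0, 0]}, {"gripper": 2, "dp": [0, 0, 0], "delta_rot": [0, 0, 0]}])

```text
time: 56.0
ee_pos: [0.4628, 0.0557, 0.1304]
tcp_rot: [3.097, 0.029, -0.517]
contact_force: [0.0, -0.2, -1.2]
opening: 0.29
gripper_force: 54.8
```

```bash
python3 -c "
from h import *
check(1,-.16,-.0249,.0035)"
```

```text
t 56.0 tcp [0.4628 0.0557 0.1304] open 2.54 F [ 0.  -0.2 -1.2] pad 54.8
 turn [-0.    -0.001  0.002] n 1 | cm before turn [0.05 0.05 0.27] | after turn [0.05 0.05 0.27]
model front top L/R [384.1 226.3] [359.4 225.8] bot [371.3 229.6] back top [371.2 185.9]
col 363 rows 217 [204, 208, 208, 210, 195, 148, 127, 129, 138, 102, 56, 54, 61, 78, 70, 129, 149, 153]
col 371 rows 217 [206, 206, 207, 209, 216, 170, 121, 128, 137, 109, 60, 47, 82, 149, 165, 152, 146, 145]
col 379 rows 217 [210, 214, 211, 213, 220, 164, 114, 128, 135, 108, 65, 50, 59, 141, 166, 156, 143, 142]
row 221 cols 353 [89, 87, 77, 85, 98, 99, 71, 127, 129, 122, 195, 193, 188, 190, 212, 209, 212, 220, 216, 215, 215, 215, 215, 212, 221, 224, 220, 201, 136, 126, 128, 142, 151, 151, 160, 155, 162]
```

Matches the model; correct 2.5 mm down and insert.

>>> drive_tool(moves=[{"gripper": 2, "dp": [1, 0.05, 0.27], "delta_rot": [0, 0, 0]}, {"gripper": 2, "dp": [1.5, 0, 0], "delta_rot": [0, 0, 0]}, {"gripper": 2, "dp": [1.5, 0, 0], "delta_rot": [0, 0, 0]}, {"gripper": 2, "dp": [1, 0, 0], "delta_rot": [0, 0, 0]}, {"gripper": 2, "dp": [0, 0, 0], "delta_rot": [0, 0, 0]}])

```text
time: 56.68
ee_pos: [0.5094, 0.0556, 0.1091]
tcp_rot: [3.094, 0.027, -0.523]
contact_force: [-0.4, -0.1, -1.6]
opening: 0.29
gripper_force: 54.8
```

```bash
python3 -c "
from h import *
t,M=bay(1,-.03,.003,-.0249);go(t,M,False)"
```

```text
t 56.67 tcp [0.5094 0.0556 0.1091] open 2.54 F [-0.4 -0.1 -1.6] pad 54.8
 turn [0.001 0.003 0.001] n 1 | cm before turn [ 7.96 -0.03 -0.2 ] | after turn [ 7.96 -0.03 -0.17]
```

>>> drive_tool(moves=[{"gripper": 2, "dp": [2, 0, -0.15], "delta_rot": [0, 0, 0]}, {"gripper": 2, "dp": [2, 0, 0], "delta_rot": [0, 0, 0]}, {"gripper": 2, "dp": [1.5, 0, 0], "delta_rot": [0, 0, 0]}, {"gripper": 2, "dp": [1, 0, 0], "delta_rot": [0, 0, 0]}, {"gripper": 2, "dp": [0, 0, 0], "delta_rot": [0, 0, 0]}])

```text
time: 57.3
ee_pos: [0.5709, 0.0568, 0.0897]
tcp_rot: [3.095, 0.027, -0.522]
contact_force: [-0.6, -0.5, -2.7]
opening: 0.291
gripper_force: 54.8
```

>>> drive_tool(moves=[{"gripper": 2, "dp": [0.7, 0, 0], "delta_rot": [0, 0, 0]}, {"gripper": 2, "dp": [0.5, 0, 0], "delta_rot": [0, 0, 0]}, {"gripper": 2, "dp": [0.4, 0, 0], "delta_rot": [0, 0, 0]}, {"gripper": 2, "dp": [0, 0, 0], "delta_rot": [0, 0, 0]}])

```text
time: 57.8
ee_pos: [0.5844, 0.0571, 0.0848]
tcp_rot: [3.094, 0.028, -0.526]
contact_force: [-4.8, 1.0, -0.9]
opening: 0.293
gripper_force: 54.8
```

```bash
python3 -c "
from h import *
t,M=bay(1,-.03,.003,-.0249);go(t,M,False)"
```

```text
t 57.8 tcp [0.5844 0.0571 0.0848] open 2.57 F [-4.8  1.  -0.9] pad 54.8
 turn [0.    0.005 0.001] n 1 | cm before turn [ 0.07 -0.01 -0.03] | after turn [ 0.07 -0.01 -0.03]
```

>>> drive_tool(moves=[{"gripper": 2, "dp": [0.3, 0, 0], "delta_rot": [0, 0, 0]}, {"gripper": 2, "dp": [0, 0, 0], "delta_rot": [0, 0, 0]}, {"gripper": 2, "dp": [0, 0, 0], "delta_rot": [0, 0, 0]}])

```text
time: 58.18
ee_pos: [0.5842, 0.057, 0.0847]
tcp_rot: [3.092, 0.028, -0.534]
contact_force: [-14.7, 2.8, 6.9]
opening: 0.294
gripper_force: 54.8
```

>>> drive_tool(moves=[{"gripper": 3.4, "dp": [0, 0, 0], "delta_rot": [0, 0, 0]}, {"gripper": 3.4, "dp": [0, 0, 0], "delta_rot": [0, 0, 0]}, {"gripper": 3.4, "dp": [0, 0, -2], "delta_rot": [0, 0, 0]}, {"gripper": 3.4, "dp": [0, 0, -4], "delta_rot": [0, 0, 0]}, {"gripper": 4.2, "dp": [-4, 0, -4], "delta_rot": [0, 0, 0]}])

```text
time: 58.8
ee_pos: [0.5847, 0.0568, 0.1907]
tcp_rot: [3.093, 0.026, -0.524]
contact_force: [1.0, 1.2, 0.3]
opening: 0.446
gripper_force: 0.0
```

>>> drive_tool(moves=[{"gripper": 4.2, "dp": [-5, 0, -2], "delta_rot": [0, 0.165, 0]}, {"gripper": 4.2, "dp": [-5, 0, 0], "delta_rot": [0, 0.165, 0]}, {"gripper": 4.2, "dp": [-3, -5, 0], "delta_rot": [0, 0, 0]}, {"gripper": 4.2, "dp": [0, -5, 0], "delta_rot": [0, 0, 0]}, {"gripper": 4.2, "dp": [0, -5, 0], "delta_rot": [0, 0, 0]}])

```text
time: 59.42
ee_pos: [0.461, 0.2066, 0.2373]
tcp_rot: [-3.138, -0.029, -0.0]
contact_force: [1.4, -0.4, 1.0]
opening: 0.478
gripper_force: 0.0
```

```bash
python3 -c "
from h import *
a=snap('scene');b=snap('top')
# labels in the bays and back edges: project label centre expected at x=+.05, z=.014
M=pose(YAW,TILT);Rb=M@np.diag([1,-1,-1.])
for n,im in(('scene',a),('top',b)):
    g=cv2.cvtColor(im,cv2.COLOR_BGR2GRAY)
    for k,y in((1,.093),(2,.031),(3,-.031),(4,-.093)):
        f=lambda q:proj(n,Rb@np.array(q)+BC)[0]
        pts=[f([x,y,.03]) for x in(-.051,-.009)]
        c=pts[0].round(1);r0=int(min(p[1] for p in pts))-8
        print(n,k,'handle rear/front top',[p.round(1).tolist() for p in pts],r0,g[r0:r0+32,int(round(c[0]))].tolist())
"
```

```text
scene 1 handle rear/front top [[371.8, 219.1], [372.0, 237.1]] 211 [173, 173, 173, 173, 175, 173, 176, 185, 128, 15, 36, 39, 37, 42, 35, 29, 38, 36, 39, 36, 32, 35, 40, 35, 41, 36, 34, 18, 21, 12, 54, 116]
scene 2 handle rear/front top [[341.0, 218.4], [340.6, 236.4]] 210 [118, 148, 149, 145, 158, 158, 154, 165, 131, 55, 26, 28, 37, 28, 41, 36, 33, 40, 32, 34, 33, 33, 37, 30, 39, 26, 34, 29, 28, 19, 2, 113]
scene 3 handle rear/front top [[310.4, 217.7], [309.3, 235.6]] 209 [127, 123, 127, 122, 124, 125, 129, 130, 118, 68, 28, 28, 34, 33, 32, 36, 35, 33, 32, 35, 29, 36, 30, 40, 32, 37, 36, 30, 23, 16, 5, 83]
scene 4 handle rear/front top [[279.8, 217.1], [278.1, 234.9]] 209 [150, 146, 153, 159, 153, 152, 147, 145, 106, 36, 30, 28, 37, 31, 34, 38, 35, 33, 35, 35, 25, 37, 28, 38, 32, 35, 32, 23, 21, 16, 47, 116]
top 1 handle rear/front top [[265.2, 217.6], [265.8, 199.4]] 191 [128, 130, 131, 131, 130, 122, 85, 54, 45, 22, 20, 19, 22, 21, 22, 22, 22, 23, 22, 24, 22, 22, 22, 23, 22, 25, 20, 14, 9, 10, 6, 8]
top 2 handle rear/front top [[295.8, 217.7], [295.8, 199.5]] 191 [127, 126, 125, 126, 127, 122, 99, 57, 44, 22, 19, 18, 19, 20, 23, 19, 21, 21, 20, 22, 22, 22, 23, 18, 20, 21, 20, 17, 9, 8, 7, 10]
top 3 handle rear/front top [[326.3, 217.7], [325.8, 199.6]] 191 [126, 125, 126, 126, 127, 120, 96, 56, 47, 31, 19, 17, 20, 18, 19, 20, 20, 19, 20, 19, 22, 21, 21, 21, 20, 22, 21, 17, 7, 10, 6, 7]
top 4 handle rear/front top [[356.6, 217.8], [355.7, 199.7]] 191 [121, 124, 124, 123, 122, 123, 110, 55, 45, 27, 20, 19, 17, 20, 17, 19, 19, 17, 20, 18, 21, 20, 21, 22, 18, 20, 20, 16, 11, 8, 8, 9]
```

```bash
python3 -c "
from rig import ctrl
print(ctrl.finish_job())"
```

```text
the job is handed in; nothing more can be done
None
```

The job is handed in, but `finish_job()` returned no verdict: the prop leg was up at my last look, all four grey cartridges are pushed against their stops (one per bay), and I saw no contact with any bystander.

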